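# Bottle the cut-off slugs

### The job

First lift the catch pan out of the cut-off unit's bay by its swinging bail, without spilling, and stand it on the open bench top, letting go of it. Then move the funnel from its holder into the narrow canister, seated upright on the rim. Finally take the pan by its black handle, tip all five slugs through the funnel into the canister, and stand the empty pan back on the bench, leaving the funnel in the canister, the canister standing upright and the other things on the bench undisturbed.

Things in the scene. Friction and masses are not known exactly. Their poses are not given: they have to be found in the camera images.
- bay: Fixed catch bay of a cut-off unit (moves between episodes): steel plate 300 x 130 mm, 12 mm thick. Origin on the table below the middle of the pan's place, z up, +x to the open end, where the pan's lip points; aluminium machine block, 130 mm tall (lever 180), from x -140 to -235 mm. At the start the pan stands on the plate, its origin over the bay's within 5 mm, its axes within 0.03 rad.
- bay_cheeks (a point): Middle between the bay's two aluminium cheeks, level with their tops, 78 mm above the table, at bay (-102, 0, 78) mm. They run from bay x -65 to -140 mm, 34 mm apart, with the pan's handle between them, open above: the fingers cannot straddle the handle here.
- pan: Loose sheet-steel catch pan with the five slugs in it, 0.26 kg. Origin under the tray, z up, +x to its open lip. Tray 45 mm high, x -50 to 62 mm, 92 mm wide, narrowing from x 0 to 76 mm at the lip; 3 mm floor, flat to x 12 mm, then rising 12 mm to the lip; no front wall. Black handle behind; two ears, 68 mm high, carry a swinging bail.
- pan_lip (a point): Middle of the pan's pouring lip, at pan (62, 0, 15) mm. Slugs slide out when the pan is tipped lip-down by 1.1 rad or more; rock it if they bridge.
- handle: The pan's black handle, rigid with the tray: a level bar along pan x, from pan x -50 to -125 mm, 14 mm wide (pan y), 22 mm high (pan z 19 to 41 mm). Origin in its middle, at pan (-88, 0, 30) mm, axes those of the pan.
- bail: The pan's swinging bail: round steel bar 10 mm thick. Origin on its pivot axis at pan (-22, 0, 60) mm, z along its legs (up when upright), y = pan y, turns about y by up to 1 rad either way. Light friction (0.006 N m): it stays where left, and the pan hangs from it nearly level and swings, so the pan cannot be tipped by it.
- bail_grip (a point): Middle of the bail's crossbar, which runs along pan y, 106 mm long: at bail (0, 0, 45) mm, 105 mm above the pan's underside when upright.
- canister: Loose narrow aluminium canister, open-topped, 100 mm high, 69 mm outside and 62 mm inside diameter, inner floor 6 mm up, 0.45 kg. Origin at the centre of its underside, z up.
- holder: Fixed short black funnel holder (moves between episodes; it and the canister may change places): 100 mm square foot, round cup 69 mm outside and 62 mm inside diameter, 45 mm high, in which the funnel stands at the start. Origin under its centre.
- funnel: Loose wide grey plastic funnel, 84 mm high, 0.1 kg. Origin at the centre of the stem's lower end, z up. Stem 54 mm outside, 49 mm inside diameter. Four lugs, undersides at z 30 mm, 40 mm out from the axis, stop on a rim: origin 15 mm above the table in the holder, 70 mm above the canister's underside when seated there. Cone opens to 124 mm diameter at the top. Grip ear on its -x side.
- funnel_ear (a point): Grip point on the funnel's ear, at funnel (-78, 0, 68) mm. The ear is an upright plate 12 mm thick (funnel y), x -58 to -92 mm, z 52 to 84 mm. Axes those of the funnel.
- funnel_mouth (a point): Centre of the funnel's mouth, at funnel (0, 0, 84) mm.
- slug1_center (a point): Centre of a loose aluminium cut-off slug, a cylinder 17 mm in diameter and 17 mm long, 14 g.
- slug2_center (a point): Centre of a loose aluminium cut-off slug, a cylinder 17 mm in diameter and 17 mm long, 14 g.
- slug3_center (a point): Centre of a loose aluminium cut-off slug, a cylinder 17 mm in diameter and 17 mm long, 14 g.
- slug4_center (a point): Centre of a loose aluminium cut-off slug, a cylinder 17 mm in diameter and 17 mm long, 14 g.
- slug5_center (a point): Centre of a loose aluminium cut-off slug, a cylinder 17 mm in diameter and 17 mm long, 14 g.
- oil: Bystander: white oil bottle, 54 mm diameter, 150 mm tall. Origin under it.
- wrench: Bystander: steel wrench lying flat, 180 mm long along its x. Origin about its middle.
- brush: Bystander: brush lying flat, 170 mm long along its x. Origin about its middle.
- vblock: Bystander: dark steel block 60 x 45 x 40 mm. Origin under it.
- tin: Bystander: steel tin, 68 mm diameter, 80 mm tall. Origin under it.
- bar: Bystander: square steel bar lying flat, 24 x 24 mm, 160 mm long along its x. Origin under its middle.

How it is judged:
By the outcome, as a careful person would: the job done as asked, in the order asked, and still so for the second after the job is handed in, with the robot touching nothing.
It also fails if it takes over 72 s, if anything falls off the work surface, if the arm or the gripper's body presses on something with over 40 N, if the wrist force passes 120 N, or if a joint passes its speed limit or range.

### The arm

A 6-joint arm with a two-finger parallel gripper is mounted at the origin on the work surface. World frame = base frame: x ahead of the robot, y to its left, z up, the work surface at z = 0. Lengths are in mm, angles in rad, forces in N, time in s.
With the tool pointing down it reaches from about 325 to 900 mm from the base axis. Payload 6.1 kg.
Tool frame: the origin (TCP) lies between the finger pads; the fingertips stand 8 mm ahead of it and the grasp point (between the pads) lies 11 mm behind it; y points along the fingers, z is the direction in which the jaws open and shut, and the axes are right-handed (so a half turn about y gives the same grasp; the last joint's range is limited). The gripper opens to 87 mm and grips with 3 to 60 N. Pads are 19 mm wide; open, the fingers measure 117 mm over their backs; the gripper's body (75 mm by 190 mm) begins 51 mm behind the grasp point.
Start: joints at [-1.401, 0.22, 1.526, -0, 1.395, -0.126], TCP at [182.184, -597.85, 230.538] pointing down, gripper open.
Joint ranges: [-2.98, 2.98], [-0.91, 2.08], [0.09, 2.57], [-1.24, 4.39], [0.2, 2.65], [-2.68, 2.68]. Speed limits (rad/s): [2.57, 2.57, 3.01, 3.14, 3.14, 3.14].

### API

Orientations are given as a unit quaternion [w, x, y, z].
In Python, from plant import r gives the robot as it stands.
- The arm moves only by the tool move_arm, never from a script. Its argument "targets" is a list of rows, each a list of 4 numbers: the shift along the tool's x, y, z in mm, then the turn about the tool's y in degrees. A call has 1 to 10 rows; each row is the pose to reach, as a shift and turn from the pose commanded when the call began, along the tool's axes at that moment; what a row does not reach only later rows make up. A row lasts 1/8 s, in which the tool goes at most 62.5 mm and 10.7 degrees, less where a joint would pass 70% of its speed; a pose out of reach is approached as far as the arm can. A call with a gripper value outside its range is refused whole. "gripper" is the finger opening in mm, from 0 to 87, set as the call begins (left out, the last holds). The fingers move at their own pace and stop on an object; "grip_force" is the grip in N (left out, the last holds). Time passes only in rows, so rows that repeat a pose let the fingers close. It gives the time, the measured TCP pose, the force and the opening at its end, in the units of the state.
- r.state(): the state, without advancing time (a new reading comes with each control period).
- r.camera(name): name is "side" or "top" or "wrist"; returns a dict with "img" (480x640x3 uint8, red, green, blue), "range_z" (480x640 float32, mm along the optical axis (not along the pixel's ray), 0 where there is no reading), "K" (3x3 intrinsics, pixels), "R" (3x3) and "t" (3): a world point X has camera coordinates R X + t. Camera axes: x right, y down, z forward; pixel columns grow to the right and rows downward; lengths in mm; the calibration is good to about 2 mm. A picture is of the moment at which its call begins.
- r.job_done(): hands the job in, once; it reports no verdict.
The state is a dict: "t": time; "q": joint angles; "qvel": joint speeds; "joint_efforts": joint torques, N m; "tool_pos": TCP position; "tcp_rot": TCP orientation; "contact_force": force on the tool from outside, world axes, zero at the start; "ft_torque": the same for the moment, N m; "width": opening from 0.0 (shut) to 1.0 (fully open).
Only numpy, scipy, OpenCV 4.12 (cv2) and the standard library are available. Lean on these libraries where they do the work, as an engineer would, in place of code of your own. Each camera call takes 0.05 s, during which the arm holds its last target.

## Working session

There is one attempt and no reset: what is moved stays moved. The work goes in short steps, Python scripts to look and compute and a tool call to move; the robot and the scene stay as the last step left them, time stands still between calls to the robot, and variables do not carry over. Pictures are saved under pics/ and viewed, and the job is handed in when it is done.

Besides the shell and the picture viewer there is one more tool, called after ">>>" in YAML: its name, and indented under it one key for each argument. move_arm: Moves the arm, as the interface text tells. Its arguments: {"type":"object","properties":{"targets":{"type":"array","items":{"type":"array","items":{"type":"number"}}},"gripper":{"type":"number"},"grip_force":{"type":"number"}},"required":["targets"]}

```bash
ls; mkdir -p pics; python3 - <<'E'
from plant import r
import cv2
s=r.state();print(s)
for n in ("top","side","wrist"):
    c=r.camera(n);cv2.imwrite(f"pics/{n}0.png",c["img"][:,:,::-1])
    print(n,c["K"].tolist(),c["R"].round(3).tolist(),c["t"].round(1).tolist(),(c["range_z"]>0).mean())
E
```

```text
pics
{'t': 0.0, 'q': array([-1.40113539e+00,  2.21214476e-01,  1.52762263e+00,  2.17517813e-06,
        1.39470020e+00, -1.26098058e-01]), 'qvel': array([-6.70664977e-05, -4.41329201e-04, -1.19853401e-03,  1.82382514e-03,
        5.29061325e-04, -4.59245360e-04]), 'joint_efforts': array([ 2.48894667e-04, -4.94613183e+01, -3.87377894e+01,  6.99201529e-02,
        5.70064131e-02, -1.45075205e-04]), 'tool_pos': array([ 182.06051106, -597.25720535,  229.43836485]), 'tcp_rot': array([ 0.10417149, -0.10419993,  0.70007631, -0.69870153]), 'contact_force': array([ 0.29083448,  0.05051167, -0.49674304]), 'ft_torque': array([-0.00278129, -0.01174198,  0.02119321]), 'width': 1.0018863325759115}
top [[470.9696482713658, 0.0, 318.92259815562477], [0.0, 470.9696482713658, 235.80332582177675], [0.0, 0.0, 1.0]] [[-0.015, -1.0, 0.014], [-0.991, 0.013, -0.13], [0.13, -0.016, -0.991]] [-45.5, 537.0, 1177.3] 0.9960221354166666
side [[433.28877952842413, 0.0, 318.10629824745297], [0.0, 433.28877952842413, 239.5388141059477], [0.0, 0.0, 1.0]] [[0.951, -0.31, 0.013], [-0.215, -0.687, -0.694], [0.224, 0.657, -0.719]] [-527.2, 158.2, 1018.0] 0.996044921875
wrist [[418.28308868655245, 0.0, 314.0854878322498], [0.0, 418.28308868655245, 240.05649798825434], [0.0, 0.0, 1.0]] [[0.291, -0.957, -0.002], [-0.926, -0.283, 0.251], [-0.24, -0.071, -0.968]] [-624.7, -30.6, 388.9] 0.9959049479166666
```

View pics/top0.png

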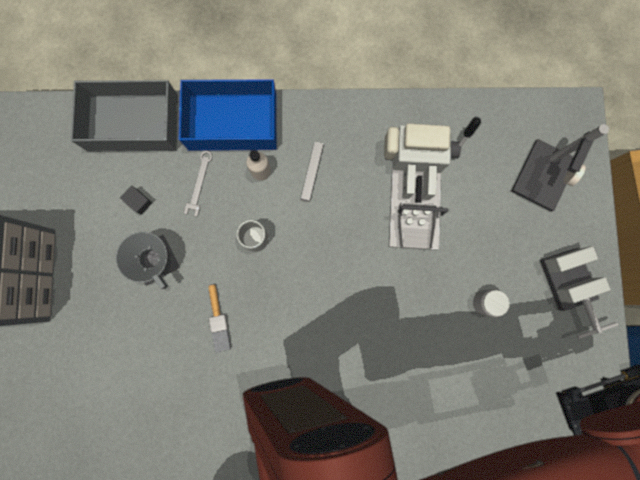

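View pics/side0.png

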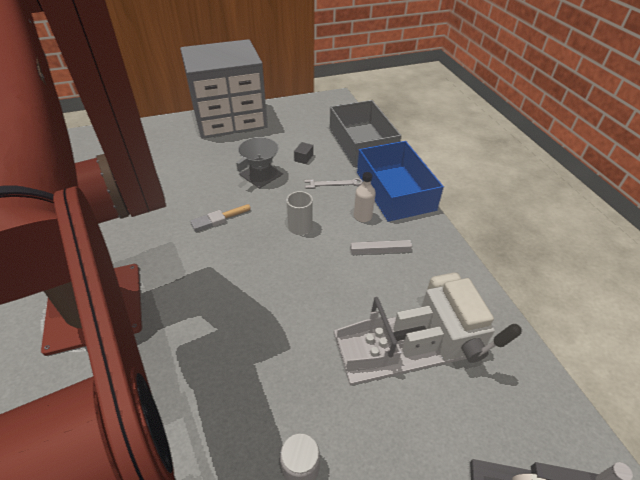

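View pics/wrist0.png

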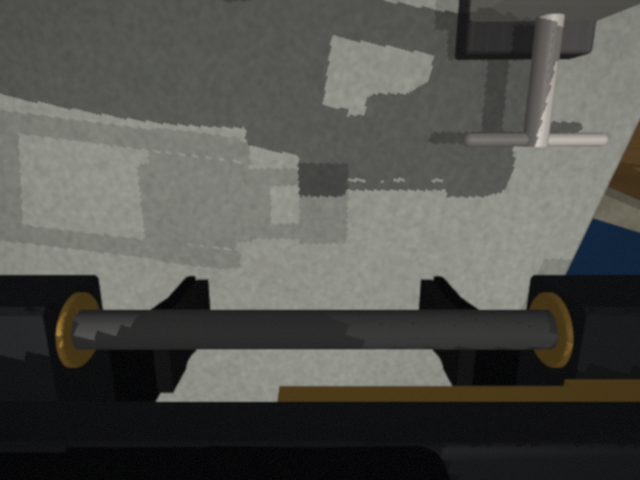

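```bash
cat > h.py <<'E'
import numpy as np, cv2
from plant import r
def cloud(n):
    c=r.camera(n); z=c["range_z"].astype(float); K=c["K"]
    v,u=np.mgrid[0:480,0:640]
    P=np.stack([(u-K[0,2])/K[0,0]*z,(v-K[1,2])/K[1,1]*z,z],-1)
    W=(P-c["t"])@c["R"]
    W[z<=0]=np.nan
    return c,W
def save(c,name,box=None,s=1):
    im=c["img"][:,:,::-1]
    if box: x0,y0,x1,y1=box; im=im[y0:y1,x0:x1]
    cv2.imwrite("pics/"+name,cv2.resize(im,None,fx=s,fy=s,interpolation=cv2.INTER_CUBIC))
def proj(c,X):
    p=c["K"]@(c["R"]@np.asarray(X,float)+c["t"]); return p[:2]/p[2]
E
python3 - <<'E'
from h import *
c,W=cloud("top"); np.save("W0.npy",W)
save(c,"bay_top.png",(370,110,490,260),4)
save(c,"fun_top.png",(90,190,300,360),3.5)
Z=W[...,2]
print("table z",np.nanmedian(Z[300:340,100:190]))
def fit(u0,v0,u1,v1,zl,zh,lab):
    m=np.zeros_like(Z,bool);m[v0:v1,u0:u1]=1
    m&=(Z>zl)&(Z<zh); p=W[m][:,:2].astype(np.float32)
    print(lab,len(p),"z",np.median(W[m][:,2]).round(1),cv2.minEnclosingCircle(p),p.mean(0))
fit(225,210,280,260,92,106,"canister")
fit(110,225,180,295,92,106,"funnel top")
fit(470,280,520,330,70,95,"tin")
c2,W2=cloud("side"); Z=W2[...,2];W=W2; np.save("S0.npy",W2)
save(c2,"bay_side.png",(320,270,530,400),3.5)
fit(270,180,330,240,92,106,"canister s")
fit(230,130,290,190,92,106,"funnel s")
E
```

```text
table z 0.5638666403863746
canister 152 z 100.1 ((535.6749877929688, 115.90705108642578), 34.46003341674805) [535.47736  115.802185]
funnel top 523 z 97.6 ((472.69549560546875, 369.45501708984375), 77.06775665283203) [477.3469  381.11142]
tin 571 z 80.7 ((360.5364074707031, -481.0419006347656), 33.185062408447266) [ 360.31702 -479.6094 ]
canister s 175 z 97.6 ((539.1702880859375, 115.55584716796875), 36.82801818847656) [538.8977   115.449005]
funnel s 252 z 96.8 ((471.81939697265625, 374.3775634765625), 79.32379913330078) [479.0218  385.17007]
```

View pics/bay_top.png

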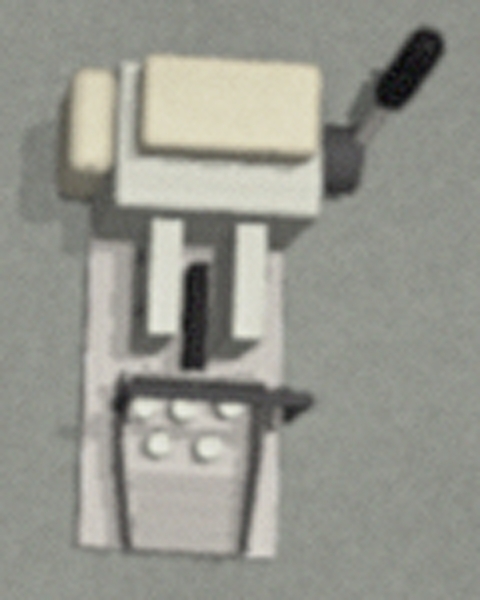

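View pics/fun_top.png

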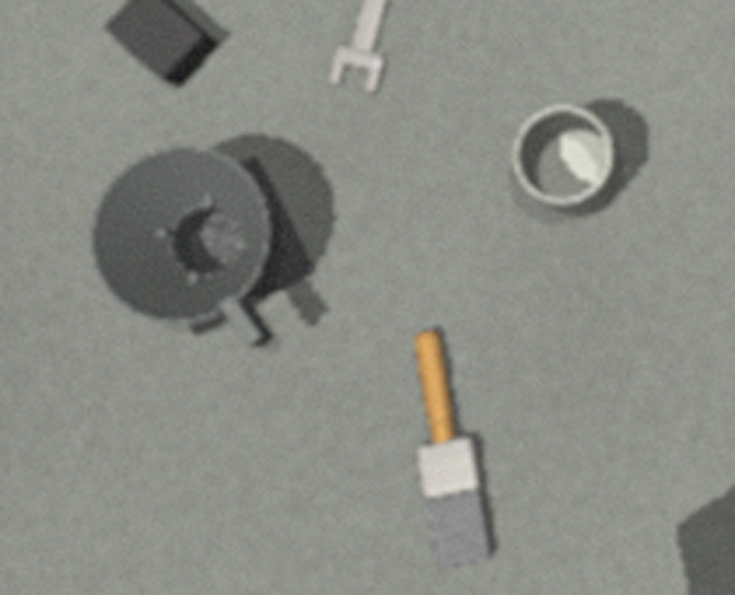

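View pics/bay_side.png

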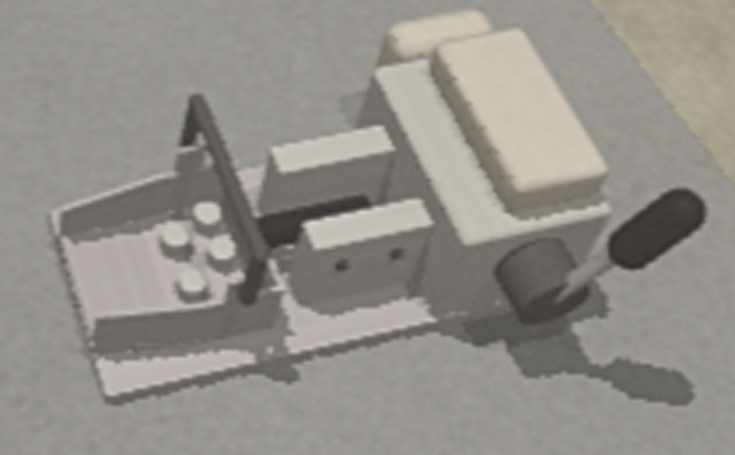

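```bash
python3 - <<'E'
from h import *
for f,n,fb,bb in (("W0.npy","top",(110,225,185,295),(395,195,450,230)),("S0.npy","side",(225,130,295,190),(365,290,400,365))):
    W=np.load(f);Z=W[...,2]
    print(n)
    u0,v0,u1,v1=bb; S=W[v0:v1,u0:u1].reshape(-1,3); p=S[(S[:,2]>100)&(S[:,2]<140)]
    # crossbar line
    p=p[(p[:,0]>500)]
    print("bail n",len(p),p.mean(0).round(1),p.min(0).round(1),p.max(0).round(1))
    l=cv2.fitLine(p[:,:2].astype(np.float32),cv2.DIST_HUBER,0,.01,.01).ravel();print(l)
    print("z pct",np.percentile(p[:,2],[5,50,95]).round(1))
    u0,v0,u1,v1=fb; S=W[v0:v1,u0:u1].reshape(-1,3); p=S[(S[:,2]>90)&(S[:,2]<106)]
    # fit circle on outer points, excluding ear (iterative)
    from scipy.optimize import least_squares
    cc=np.array([480.,381.])
    for _ in range(6):
        a=np.arctan2(p[:,1]-cc[1],p[:,0]-cc[0]);d=np.hypot(*(p[:,:2]-cc).T)
        e=[]
        for b in np.linspace(-np.pi,np.pi,49)[:-1]:
            m=(a>=b)&(a<b+np.pi/24)
            if m.any():
                k=np.argmax(np.where(m,d,0)); 
                if d[k]<68: e.append(p[k,:2])
        e=np.array(e)
        s=least_squares(lambda q:np.hypot(e[:,0]-q[0],e[:,1]-q[1])-q[2],[*cc,62],loss="soft_l1").x; cc=s[:2]
    print("funnel",s.round(1),len(e))
    d=np.hypot(*(p[:,:2]-cc).T);ear=p[d>68]
    m=ear[:,:2].mean(0)-cc;print("ear",len(ear),ear.mean(0).round(1),"dir",np.degrees(np.arctan2(m[1],m[0])),np.hypot(*m),ear[:,2].max())
# bay plate edges (z 8..16), pan etc.
W=np.load("W0.npy");Z=W[...,2]
S=W[110:260,370:490].reshape(-1,3)
pl=S[(S[:,2]>7)&(S[:,2]<15.5)];print(len(pl))
pl=pl[(pl[:,0]<640)]
print(cv2.minAreaRect(pl[:,:2].astype(np.float32)),pl[:,2].mean())
ck=S[(S[:,2]>84-8)&(S[:,2]<84)];ck=ck[(ck[:,0]>560)&(ck[:,0]<690)]
print("cheeks",len(ck),ck[:,2].mean(),cv2.minAreaRect(ck[:,:2].astype(np.float32)))
E
```

```text
top
bail n 207 [ 589.3 -305.6  120.7] [ 579.9 -362.3  100.1] [ 598.2 -249.   127.4]
[ 8.0761909e-02  9.9673343e-01  5.8898944e+02 -3.0539072e+02]
z pct [114.7 121.3 125.8]
funnel [484.2 379.3  61. ] 46
ear 61 [419.7 331.5  98.7] dir -143.41338403412405 80.29619511623879 105.32179680874377
side
bail n 291 [ 592.  -312.4  118.7] [ 584.4 -364.   100.3] [ 601.2 -250.   124.4]
[ 6.9653645e-02  9.9757123e-01  5.9168005e+02 -3.1231085e+02]
z pct [105.6 120.2 123.1]
funnel [487.3 380.   61. ] 46
ear 37 [422.5 329.8  96.7] dir -142.2627759363872 81.96716774508576 101.20265690478477
1291
((557.5883178710938, -335.6235046386719), (281.0137939453125, 164.72900390625), 89.93243408203125) 12.432125212680194
cheeks 320 79.12087302652826 ((632.7078857421875, -304.3099365234375), (113.44000244140625, 110.04701232910156), 0.019071483984589577)
```

```bash
cat >> h.py <<'E'
from scipy.spatial.transform import Rotation as Ro
def pose():
    s=r.state(); q=s["tcp_rot"]; return s,Ro.from_quat([q[1],q[2],q[3],q[0]]).as_matrix(),np.array(s["tool_pos"])
def to(x,y,z,jaw=None):
    """TCP target; jaw = world angle deg of jaw axis (mod 180)"""
    s,R,p=pose(); d=R.T@(np.array([x,y,z])-p)
    t=0
    if jaw is not None:
        cur=np.degrees(np.arctan2(R[1,2],R[0,2]))
        dy=(jaw-cur+90)%180-90   # world yaw change ; tool y is down => turn = -dy
        t=-dy
    print("t",round(s["t"],2),"tcp",p.round(1),"jaw",np.degrees(np.arctan2(R[1,2],R[0,2])).round(1),"yaxis",R[:,1].round(3),"q",s["q"].round(2),"w",round(s["width"]*87,1),"F",s["contact_force"].round(1))
    print("shift",d.round(1),"turn",round(t,1), "q6alt via other half:", round(t-np.sign(t)*180,1))
E
python3 -c "
from h import *
s,R,p=pose();print(R.round(3))
to(590.5,-306,200,175.7)"
```

```text
[[-0.957 -0.     0.292]
 [-0.292  0.001 -0.957]
 [-0.    -1.    -0.001]]
t 0.25 tcp [ 182.2 -597.6  230. ] jaw -73.0 yaxis [-0.     0.001 -1.   ] q [-1.4   0.22  1.53 -0.    1.39 -0.13] w 86.7 F [-0.6 -0.2  1. ]
shift [-475.6   30.2 -159.8] turn -68.7 q6alt via other half: 111.3
```

>>> move_arm:
  targets:
    - [-50,0,-17,-8]
    - [-105,5,-35,-18]
    - [-160,10,-53,-28]
    - [-215,15,-72,-38]
    - [-270,20,-90,-48]
    - [-325,25,-110,-58]
    - [-380,30,-128,-68]
    - [-430,30,-145,-68.7]
    - [-465,30,-156,-68.7]
    - [-475.6,30,-159.8,-68.7]
  gripper: 45
  grip_force: 40

```text
t: 1.5
tool_pos: [592.0, -304.5, 200.1]
tcp_rot: [0.481, -0.481, 0.518, -0.518]
contact_force: [-0.4, -0.2, -0.7]
width: 0.516
```

```bash
python3 -c "
from h import *
to(590.5,-306,106,175.7)
c,W=cloud('wrist');save(c,'w1.png')
S=W.reshape(-1,3);p=S[(S[:,2]>105)&(S[:,2]<135)&(abs(S[:,0]-590)<30)&(abs(S[:,1]+306)<70)]
print(len(p),p.mean(0),p.min(0),p.max(0)); print(cv2.fitLine(p[:,:2].astype(np.float32),cv2.DIST_HUBER,0,.01,.01).ravel())
"
```

```text
t 1.5 tcp [ 592.  -304.5  200.1] jaw -4.2 yaxis [-0.  0. -1.] q [-0.59  0.34  1.44  0.    1.36 -0.52] w 44.9 F [-0.4 -0.2 -0.7]
shift [ 1.6 94.1 -1.4] turn 0.1 q6alt via other half: -179.9
2624 [ 592.88856299 -292.69040614  120.11490881] [ 584.81190157 -341.32043387  105.26511591] [ 600.49114314 -249.87925404  123.28517551]
[ 6.8240806e-02  9.9766886e-01  5.9281952e+02 -2.9273734e+02]
```

View pics/w1.png

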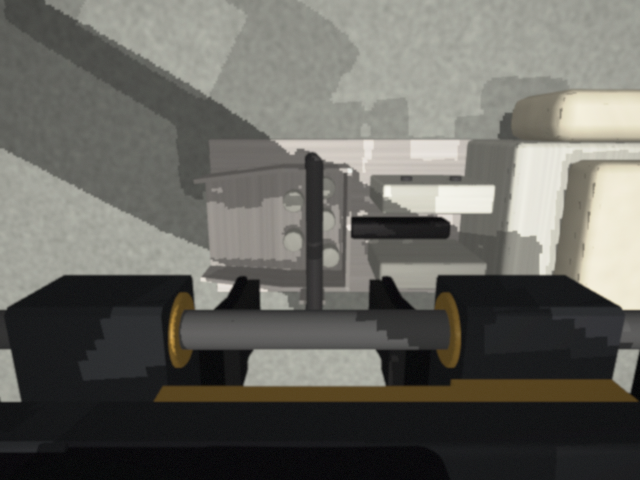

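>>> move_arm:
  targets:
    - [1,25,0,0]
    - [1,50,0,0]
    - [1,75,0,0]
    - [1,90,0,0]
    - [1,94,0,0]

```text
t: 2.17
tool_pos: [589.3, -307.7, 105.5]
tcp_rot: [0.48, -0.481, 0.52, -0.518]
contact_force: [-1.0, 0.9, 0.5]
width: 0.513
```

>>> move_arm:
  targets:
    - [0,0,0,0]
    - [0,0,0,0]
    - [0,0,0,0]
    - [0,0,0,0]
    - [0,0,0,0]
  gripper: 4
  grip_force: 50

```text
t: 2.8
tool_pos: [590.7, -307.4, 106.9]
tcp_rot: [-0.481, 0.481, -0.518, 0.519]
contact_force: [-0.2, -0.9, 1.2]
width: 0.101
```

>>> move_arm:
  targets:
    - [0,-2,0,0]
    - [0,-5,0,0]
    - [0,-10,0,0]
    - [0,-15,0,0]
    - [0,-20,0,0]
    - [0,-25,0,0]
    - [0,-28,0,0]
    - [0,-30,0,0]

```text
t: 3.8
tool_pos: [590.5, -307.4, 136.8]
tcp_rot: [-0.481, 0.481, -0.519, 0.519]
contact_force: [-0.5, 0.1, -2.4]
width: 0.094
```

```bash
python3 -c "
from h import *
to(590.5,-306,106,175.7)
c,W=cloud('side');save(c,'s2.png',(320,230,530,400),3.5)
"
```

```text
t 3.8 tcp [ 590.5 -307.4  136.8] jaw -4.4 yaxis [ 0. -0. -1.] q [-0.6   0.39  1.5   0.    1.25 -0.52] w 8.2 F [-0.5  0.1 -2.4]
shift [-1.4 30.8 -0.1] turn -0.1 q6alt via other half: 179.9
```

View pics/s2.png

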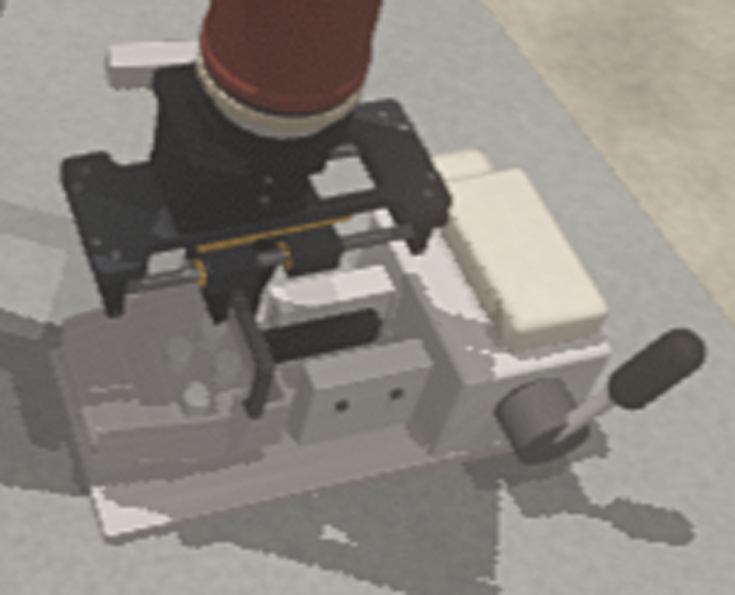

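>>> move_arm:
  targets:
    - [0,-5,0,0]
    - [0,-12,0,0]
    - [0,-20,0,0]
    - [0,-29,0,0]
    - [0,-38,0,0]
    - [0,-47,0,0]
    - [0,-55,0,0]
    - [0,-61,0,0]
    - [0,-64,0,0]
    - [0,-65,0,0]

```text
t: 5.1
tool_pos: [590.4, -307.3, 201.6]
tcp_rot: [0.481, -0.481, 0.519, -0.519]
contact_force: [0.4, 0.7, -3.0]
width: 0.096
```

```bash
python3 -c "
from h import *
to(520,-120,202,-4.4)
c,W=cloud('side');save(c,'s3.png',(280,180,530,400),3)
"
```

```text
t 5.1 tcp [ 590.4 -307.3  201.6] jaw -4.4 yaxis [-0.  0. -1.] q [-0.6   0.34  1.44 -0.    1.36 -0.52] w 8.3 F [ 0.4  0.7 -3. ]
shift [-181.5   -0.4  -84.4] turn 0.0 q6alt via other half: -180.0
```

View pics/s3.png

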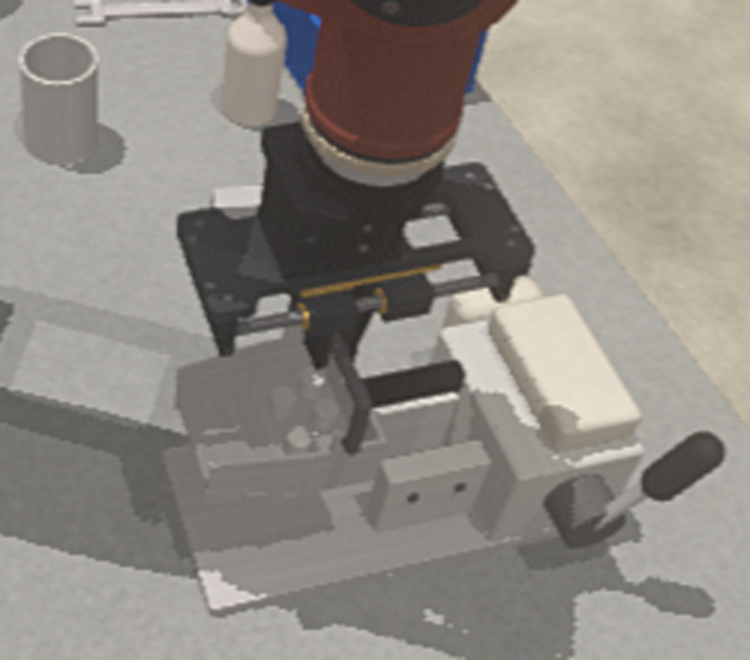

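>>> move_arm:
  targets:
    - [-2,0,-1,0]
    - [-7,0,-3,0]
    - [-14,0,-7,0]
    - [-24,0,-11,0]
    - [-36,0,-17,0]
    - [-50,0,-23,0]
    - [-64,0,-30,0]
    - [-78,0,-36,0]
    - [-92,0,-43,0]
    - [-106,0,-49,0]

```text
t: 6.4
tool_pos: [549.3, -196.9, 201.6]
tcp_rot: [-0.481, 0.481, -0.519, 0.519]
contact_force: [0.4, 0.2, -2.7]
width: 0.1
```

>>> move_arm:
  targets:
    - [-14,0,-6.5,0]
    - [-28,0,-13,0]
    - [-40,0,-18.5,0]
    - [-51,0,-24,0]
    - [-60,0,-28,0]
    - [-67,0,-31,0]
    - [-72,0,-33.5,0]
    - [-75,0,-35,0]
    - [-76,0,-35.5,0]
    - [-76,0,-35.5,0]

```text
t: 7.65
tool_pos: [520.1, -119.6, 201.5]
tcp_rot: [-0.481, 0.481, -0.519, 0.519]
contact_force: [-0.2, -1.0, -3.2]
width: 0.095
```

```bash
python3 -c "
from h import *
to(520,-120,94,-4.4)
c,W=cloud('side');save(c,'s4.png',(180,150,430,370),3)
"
```

```text
t 7.65 tcp [ 520.1 -119.6  201.5] jaw -4.4 yaxis [ 0. -0. -1.] q [-0.37  0.02  1.8  -0.    1.32 -0.3 ] w 8.2 F [-0.2 -1.  -3.2]
shift [  0.4 107.5  -0. ] turn 0.0 q6alt via other half: -180.0
```

View pics/s4.png

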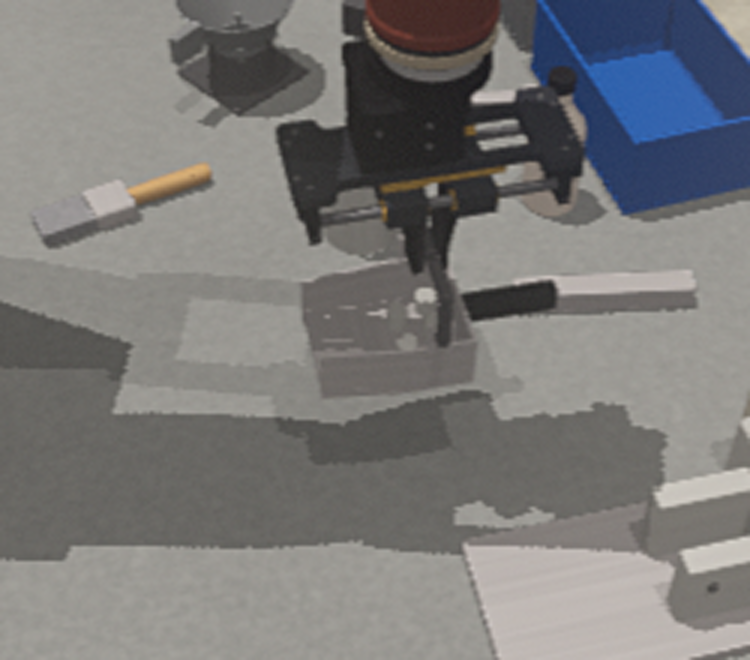

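>>> move_arm:
  targets:
    - [0,4,0,0]
    - [0,12,0,0]
    - [0,24,0,0]
    - [0,38,0,0]
    - [0,53,0,0]
    - [0,68,0,0]
    - [0,81,0,0]
    - [0,91,0,0]
    - [0,98,0,0]
    - [0,102,0,0]

```text
t: 8.95
tool_pos: [520.1, -119.5, 99.3]
tcp_rot: [-0.481, 0.481, -0.519, 0.519]
contact_force: [-0.5, -0.0, -3.5]
width: 0.097
```

>>> move_arm:
  targets:
    - [0,2,0,0]
    - [0,4,0,0]
    - [0,5.5,0,0]
    - [0,6,0,0]

```text
t: 9.45
tool_pos: [520.5, -119.7, 94.8]
tcp_rot: [-0.481, 0.481, -0.518, 0.519]
contact_force: [-3.0, 1.3, 6.6]
width: 0.098
```

```bash
python3 -c "
from h import *
to(520,-120,94,-4.4)
c,W=cloud('side');save(c,'s5.png',(180,150,430,370),3)
"
```

```text
t 9.45 tcp [ 520.5 -119.7   94.8] jaw -4.3 yaxis [ 0.001 -0.    -1.   ] q [-0.37  0.15  1.88 -0.    1.11 -0.3 ] w 8.6 F [-3.   1.3  6.6]
shift [ 0.4  0.8 -0.5] turn 0.1 q6alt via other half: -179.9
```

View pics/s5.png

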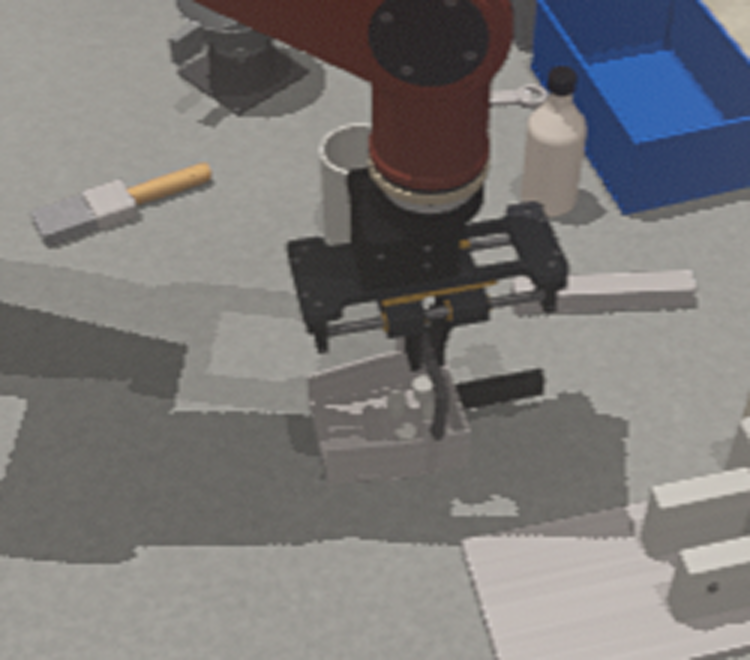

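>>> move_arm:
  targets:
    - [0,-1,0,0]
    - [0,-1,0,0]
    - [0,-1,0,0]
  gripper: 45

```text
t: 9.88
tool_pos: [520.3, -119.5, 94.6]
tcp_rot: [-0.481, 0.481, -0.518, 0.519]
contact_force: [0.0, -0.4, 0.4]
width: 0.35
```

>>> move_arm:
  targets:
    - [0,-10,0,0]
    - [0,-30,0,0]
    - [0,-70,0,0]
    - [0,-110,0,0]
    - [0,-120,0,0]

```text
t: 10.5
tool_pos: [521.9, -120.2, 218.5]
tcp_rot: [-0.482, 0.48, -0.517, 0.521]
contact_force: [0.8, -0.1, -0.0]
width: 0.517
```

```bash
python3 -c "
from h import *
# funnel ear: dir ~ -143 ; centre avg
import math
a=math.radians(-142.8);cx,cy=485.7,379.7
to(cx+78*math.cos(a),cy+78*math.sin(a),200,-142.8+90)
print(cx+78*math.cos(a),cy+78*math.sin(a))
c,W=cloud('side');save(c,'s6.png',(180,150,430,370),3)
"
```

```text
t 10.5 tcp [ 521.9 -120.2  218.5] jaw -4.3 yaxis [ 0.006 -0.002 -1.   ] q [-0.37  0.01  1.78  0.    1.35 -0.3 ] w 45.0 F [ 0.8 -0.1 -0. ]
shift [-444.    16.9 -132.5] turn 48.5 q6alt via other half: -131.5
423.57066639411266 332.5412690407348
```

View pics/s6.png

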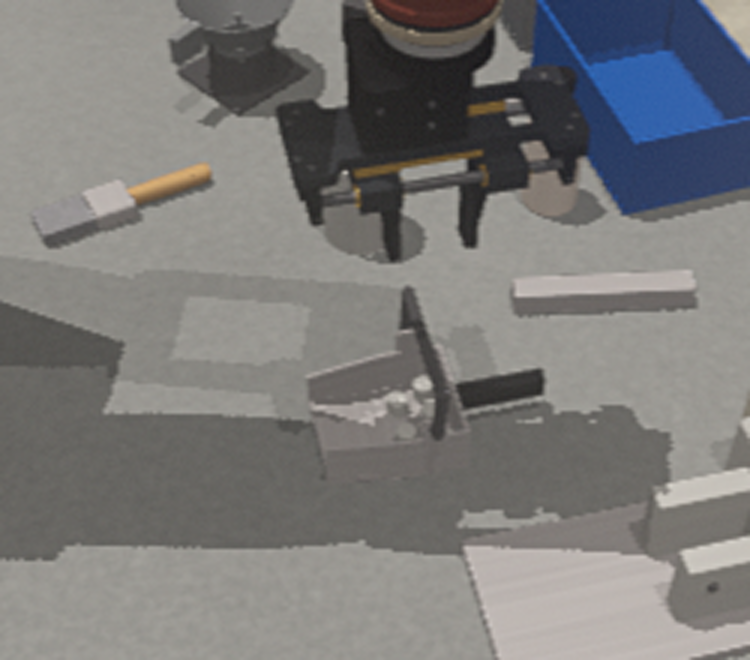

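>>> move_arm:
  targets:
    - [-40,0,-12,5]
    - [-95,0,-28,11]
    - [-150,0,-45,17]
    - [-205,0,-61,23]
    - [-260,0,-77,29]
    - [-315,0,-94,35]
    - [-370,0,-110,41]
    - [-415,0,-124,46]
    - [-438,0,-131,48.5]
    - [-444,0,-132.5,48.5]

```text
t: 11.8
tool_pos: [420.3, 334.1, 212.9]
tcp_rot: [-0.225, 0.227, -0.67, 0.67]
contact_force: [-0.9, -0.6, 0.2]
width: 0.517
```

>>> move_arm:
  targets:
    - [0,0,0,0]

```text
t: 11.92
tool_pos: [421.3, 332.7, 213.5]
tcp_rot: [-0.225, 0.226, -0.67, 0.67]
contact_force: [0.2, -0.4, -0.7]
width: 0.516
```

```bash
python3 -c "
from h import *
to(423.6,332.5,72,-52.8)
c,W=cloud('wrist');save(c,'w7.png');np.save('Ww.npy',W)
S=W.reshape(-1,3);cc=np.array([485.7,379.7]);d=np.hypot(*(S[:,:2]-cc).T)
p=S[(S[:,2]>92)&(S[:,2]<106)&(d>64)&(d<100)]
print(len(p),p.mean(0));print(cv2.minAreaRect(p[:,:2].astype(np.float32)))
"
```

```text
t 11.93 tcp [421.3 332.7 213.5] jaw -52.8 yaxis [-0.001 -0.001 -1.   ] q [ 0.52  0.02  1.77 -0.    1.35  1.44] w 44.9 F [ 0.2 -0.4 -0.7]
shift [ -2.  141.5   1.6] turn 0.0 q6alt via other half: -180.0
753 [422.78338557 333.417875    98.10454229]
((422.58984375, 333.2626953125), (29.00931739807129, 11.979302406311035), 36.11307144165039)
```

View pics/w7.png

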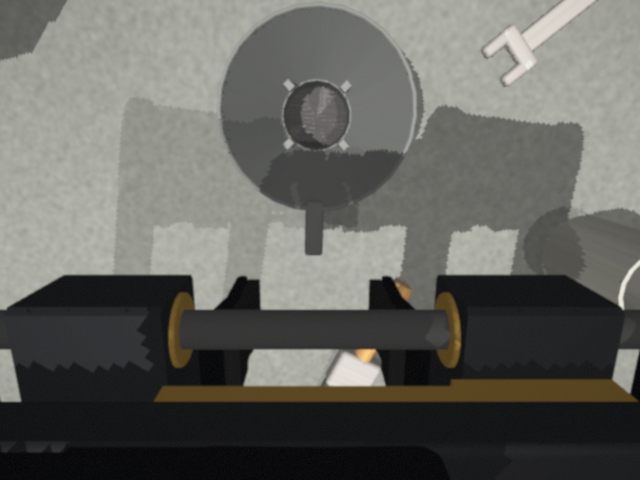

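```bash
python3 -c "
from h import *
to(422.6,333.3,72,-53.6)"
```

```text
t 11.97 tcp [421.6 332.4 213.8] jaw -52.8 yaxis [-0.001 -0.001 -1.   ] q [ 0.52  0.02  1.77 -0.    1.35  1.44] w 45.1 F [ 0.4 -0.4 -0.1]
shift [ -1.6 141.8  -0.2] turn 0.8 q6alt via other half: -179.2
```

>>> move_arm:
  targets:
    - [-1.5,30,0,0.8]
    - [-1.5,65,0,0.8]
    - [-1.5,100,0,0.8]
    - [-1.5,125,0,0.8]
    - [-1.5,138,0,0.8]
    - [-1.5,142,0,0.8]

```text
t: 12.72
tool_pos: [422.9, 333.4, 72.1]
tcp_rot: [-0.22, 0.221, -0.672, 0.672]
contact_force: [-0.5, 0.1, 0.3]
width: 0.524
```

```bash
python3 -c "
from h import *
to(422.6,333.3,72,-53.6)
c,W=cloud('side');save(c,'s8.png',(180,100,380,280),3.5)"
```

```text
t 12.72 tcp [422.9 333.4  72.1] jaw -53.7 yaxis [-0.001 -0.001 -1.   ] q [ 0.52  0.19  1.88 -0.    1.07  1.46] w 45.6 F [-0.5  0.1  0.3]
shift [ 0.3  0.1 -0.1] turn -0.1 q6alt via other half: 179.9
```

View pics/s8.png

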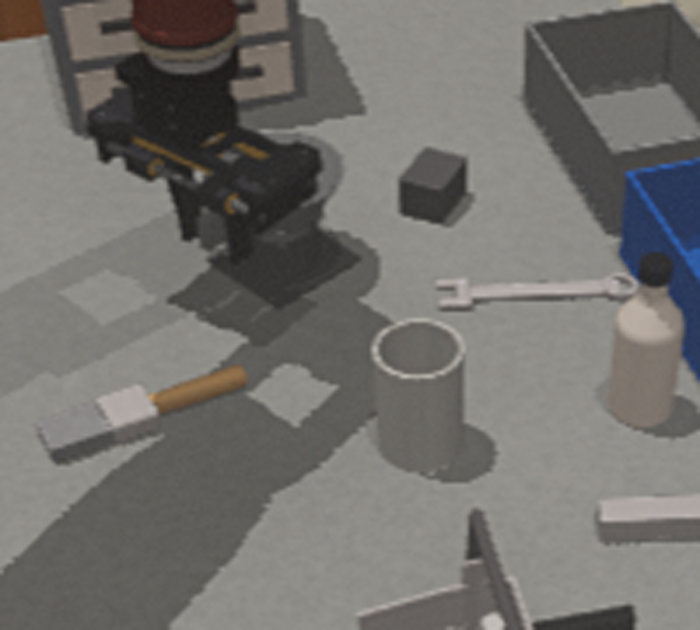

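Ear is between the fingers. Grip hard and lift a little.

>>> move_arm:
  targets:
    - [0,0,0,0]
    - [0,0,0,0]
    - [0,0,0,0]
    - [0,0,0,0]
    - [0,0,0,0]
    - [0,0,0,0]
  gripper: 6
  grip_force: 55

```text
t: 13.52
tool_pos: [422.9, 334.3, 72.7]
tcp_rot: [0.221, -0.221, 0.672, -0.672]
contact_force: [-0.6, 0.4, 2.0]
width: 0.134
```

>>> move_arm:
  targets:
    - [0,-4,0,0]
    - [0,-12,0,0]
    - [0,-22,0,0]
    - [0,-34,0,0]
    - [0,-48,0,0]
    - [0,-62,0,0]
    - [0,-76,0,0]
    - [0,-88,0,0]
    - [0,-96,0,0]
    - [0,-100,0,0]

```text
t: 14.78
tool_pos: [422.9, 334.3, 173.1]
tcp_rot: [0.221, -0.22, 0.672, -0.672]
contact_force: [0.8, -0.0, -0.6]
width: 0.132
```

```bash
python3 -c "
from h import *
to(422.6,333.3,72,-53.6)
c,W=cloud('side');save(c,'s9.png',(180,60,380,280),3)
c,W=cloud('wrist');save(c,'w9.png')
c,W=cloud('top');save(c,'t9.png',(90,190,300,360),3.5);np.save('T9.npy',W)
"
```

```text
t 14.78 tcp [422.9 334.3 173.1] jaw -53.7 yaxis [ 0.  0. -1.] q [0.52 0.06 1.81 0.   1.27 1.46] w 11.5 F [ 0.8 -0.  -0.6]
shift [  0.9 101.1   0.6] turn -0.1 q6alt via other half: 179.9
```

View pics/s9.png

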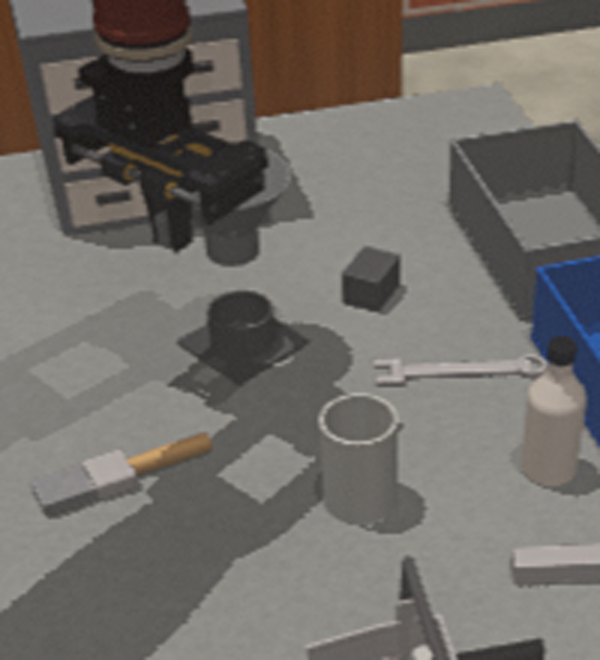

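View pics/w9.png

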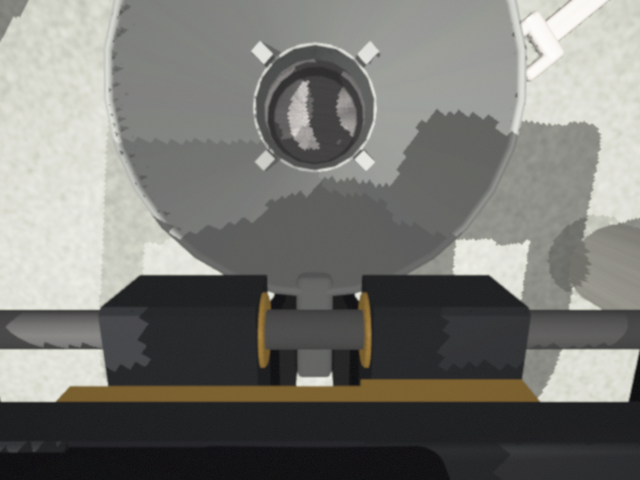

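View pics/t9.png

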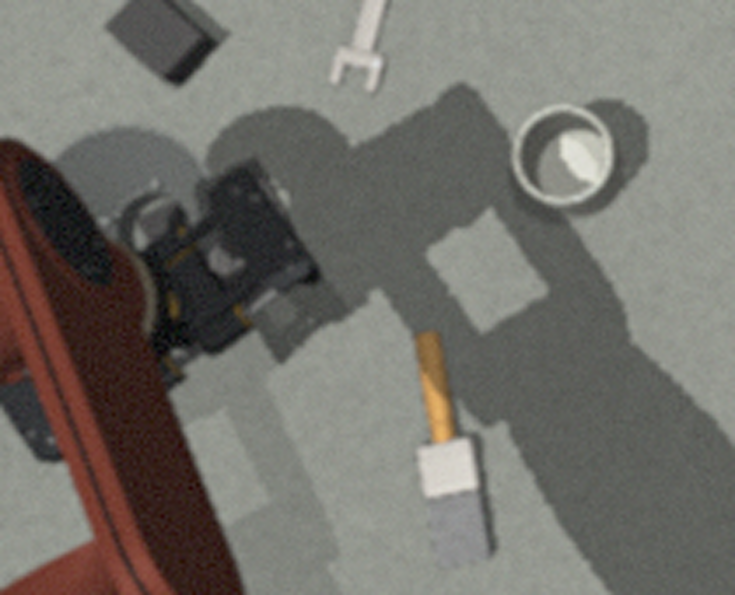

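```bash
python3 -c "
from h import *
to(422.9+51.6,334.3-264,187,-53.7)
"
```

```text
t 14.93 tcp [422.7 334.2 172.4] jaw -53.7 yaxis [-0. -0. -1.] q [ 0.52  0.06  1.81 -0.    1.27  1.46] w 11.6 F [ 0.3 -0.5 -1. ]
shift [114.7 -14.6 243.2] turn 0.0 q6alt via other half: -180.0
```

>>> move_arm:
  targets:
    - [2,-3,4,0]
    - [6,-6,12,0]
    - [12,-9,25,0]
    - [20,-12,43,0]
    - [31,-15,65,0]
    - [43,-15,91,0]
    - [56,-15,118,0]
    - [69,-15,146,0]
    - [81,-15,171,0]
    - [91,-15,193,0]

```text
t: 16.18
tool_pos: [464.0, 122.6, 187.8]
tcp_rot: [-0.22, 0.22, -0.672, 0.672]
contact_force: [0.4, 0.0, -1.3]
width: 0.134
```

>>> move_arm:
  targets:
    - [9,0,19,0]
    - [16,0,33,0]
    - [21,0,43,0]
    - [23,0,48,0]
    - [24,0,50,0]
    - [24,0,50,0]

```text
t: 16.92
tool_pos: [474.1, 70.6, 187.5]
tcp_rot: [0.221, -0.221, 0.672, -0.672]
contact_force: [0.0, 0.3, -0.4]
width: 0.133
```

```bash
python3 -c "
from h import *
to(474.5,70.3,172,-53.7)
c,W=cloud('side');save(c,'s10.png',(200,100,400,280),3.5)
c,W=cloud('wrist');save(c,'w10.png');np.save('W10.npy',W)
c,W=cloud('top');save(c,'t10.png',(170,170,320,320),4);np.save('T10.npy',W)
"
```

```text
t 16.93 tcp [474.1  70.6 187.5] jaw -53.6 yaxis [-0.  0. -1.] q [-0.02 -0.1   1.94  0.    1.3   0.92] w 11.6 F [ 0.   0.3 -0.4]
shift [-0.1 15.5  0.5] turn 0.1 q6alt via other half: -179.9
```

View pics/s10.png

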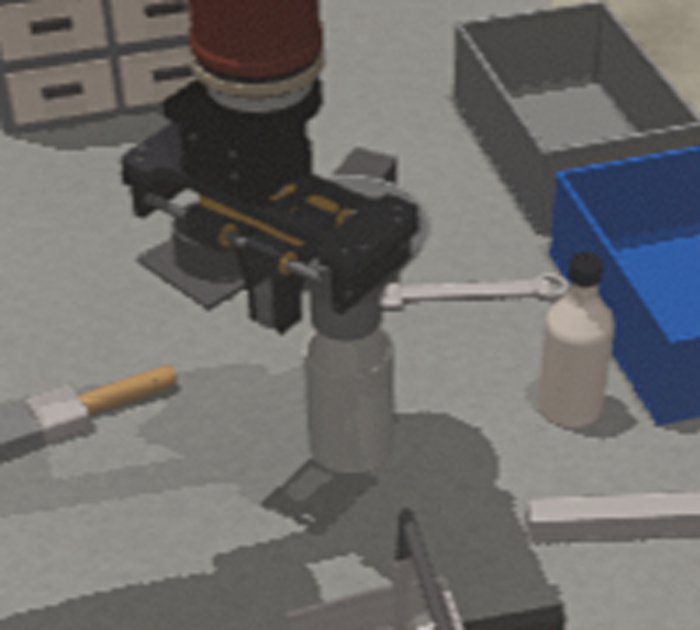

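View pics/w10.png

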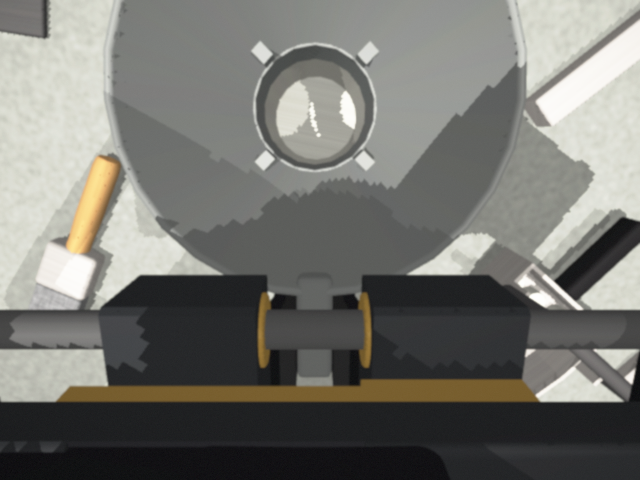

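View pics/t10.png

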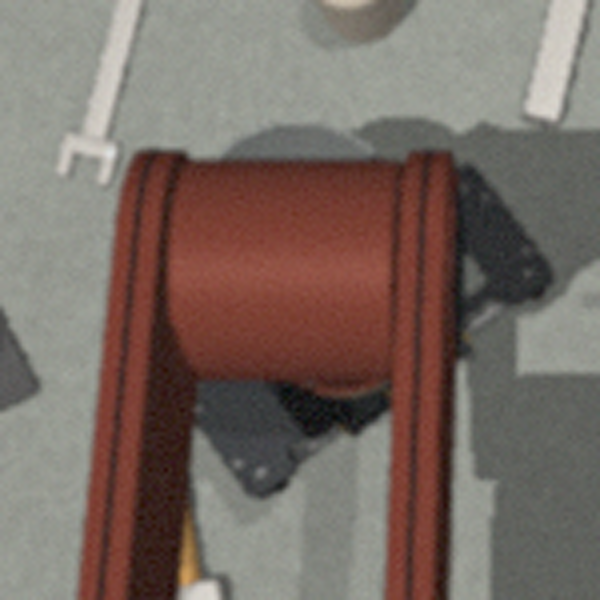

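>>> move_arm:
  targets:
    - [0,4,0,0]
    - [0,10,0,0]
    - [0,18,0,0]
    - [0,26,0,0]
    - [0,33,0,0]
    - [0,38,0,0]
    - [0,40,0,0]

```text
t: 17.95
tool_pos: [474.0, 70.3, 147.1]
tcp_rot: [0.22, -0.221, 0.672, -0.672]
contact_force: [0.1, -0.1, -0.2]
width: 0.133
```

```bash
python3 -c "
from h import *
to(474.5,70.3,127.5,-53.7)
c,W=cloud('side');save(c,'s11.png',(200,100,400,280),3.5)
"
```

```text
t 17.95 tcp [474.   70.3 147.1] jaw -53.7 yaxis [-0.001  0.    -1.   ] q [-0.02 -0.05  1.98  0.    1.21  0.92] w 11.6 F [ 0.1 -0.1 -0.2]
shift [-0.4 19.6  0.3] turn 0.0 q6alt via other half: -180.0
```

View pics/s11.png

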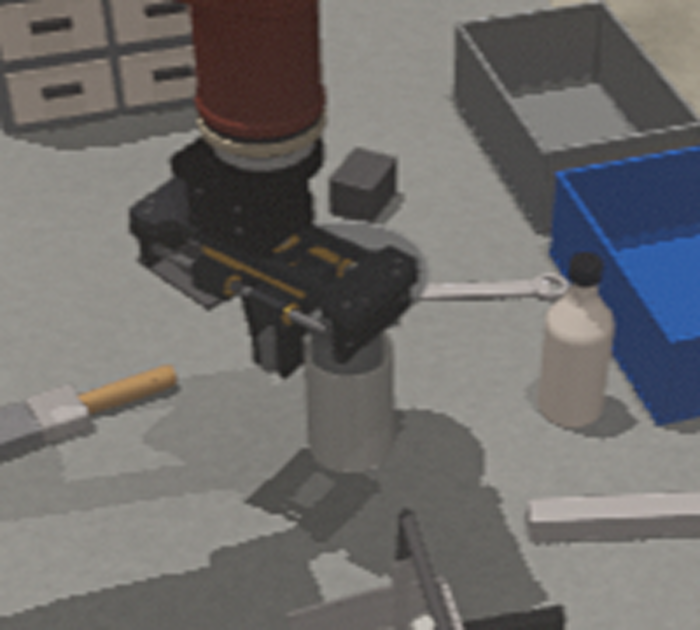

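Stem has entered the canister with no contact force. Lower to the rim.

>>> move_arm:
  targets:
    - [0,5,0,0]
    - [0,10,0,0]
    - [0,14,0,0]
    - [0,17,0,0]
    - [0,18.5,0,0]

```text
t: 18.62
tool_pos: [474.1, 70.3, 128.8]
tcp_rot: [0.22, -0.221, 0.672, -0.672]
contact_force: [0.4, -0.3, -1.3]
width: 0.133
```

>>> move_arm:
  targets:
    - [0,0.5,0,0]
    - [0,1,0,0]
    - [0,1,0,0]

```text
t: 19.0
tool_pos: [474.3, 70.3, 128.1]
tcp_rot: [-0.221, 0.221, -0.672, 0.672]
contact_force: [0.5, -0.4, -0.8]
width: 0.135
```

>>> move_arm:
  targets:
    - [0,0.5,0,0]
    - [0,1,0,0]
    - [0,1.5,0,0]
    - [0,1.5,0,0]

```text
t: 19.5
tool_pos: [474.3, 70.2, 127.4]
tcp_rot: [-0.221, 0.22, -0.672, 0.672]
contact_force: [-4.9, -1.8, 6.8]
width: 0.136
```

Contact on the rim (about 7 N). Release.

>>> move_arm:
  targets:
    - [0,-0.5,0,0]
    - [0,-0.5,0,0]
    - [0,-0.5,0,0]
    - [0,-0.5,0,0]
  gripper: 45

```text
t: 20.0
tool_pos: [474.1, 70.4, 126.9]
tcp_rot: [0.221, -0.221, 0.672, -0.672]
contact_force: [-0.1, -0.9, 1.0]
width: 0.471
```

>>> move_arm:
  targets:
    - [0,-8,0,0]
    - [0,-25,0,0]
    - [0,-55,0,0]
    - [0,-90,0,0]
    - [0,-110,0,0]
    - [0,-115,0,0]

```text
t: 20.75
tool_pos: [475.4, 70.3, 245.0]
tcp_rot: [-0.222, 0.219, -0.671, 0.672]
contact_force: [0.1, -0.4, -0.8]
width: 0.516
```

```bash
python3 -c "
from h import *
to(474.5,70.3,127.5,-53.7)
c,W=cloud('side');save(c,'s12.png',(180,100,430,320),3);np.save('S12.npy',W)
c,W=cloud('wrist');save(c,'w12.png');np.save('W12.npy',W)
S=W.reshape(-1,3);cc=np.array([537,116.]);d=np.hypot(*(S[:,:2]-cc).T)
p=S[(d<75)&(S[:,2]>149)&(S[:,2]<160)];print(len(p),np.linalg.lstsq(np.c_[p[:,:2]-cc,np.ones(len(p))],p[:,2],rcond=None)[0])
"
```

```text
t 20.75 tcp [475.4  70.3 245. ] jaw -53.7 yaxis [ 0.005 -0.    -1.   ] q [-0.02 -0.15  1.88  0.    1.41  0.92] w 44.9 F [ 0.1 -0.4 -0.8]
shift [  1.2 117.5  -0.9] turn 0.0 q6alt via other half: -180.0
7459 [-3.67947775e-03 -2.42817188e-03  1.51971676e+02]
```

View pics/s12.png

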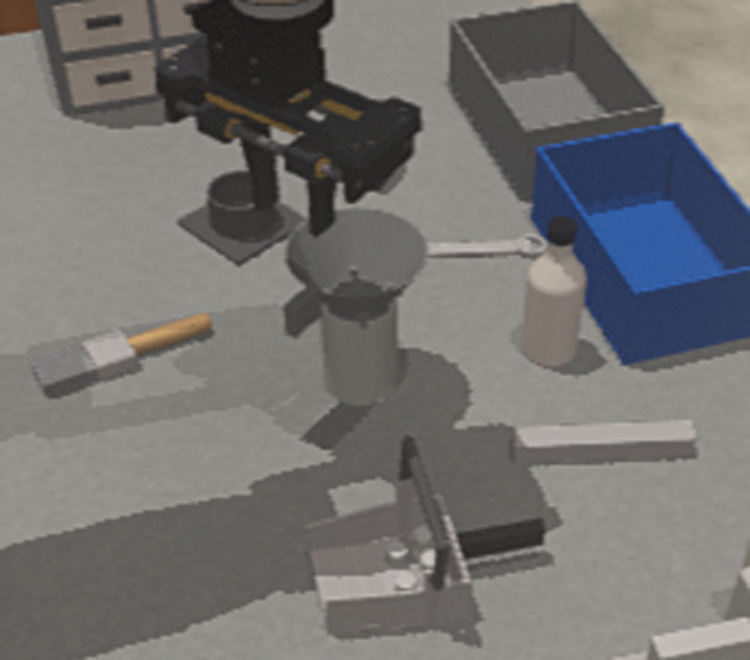

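View pics/w12.png

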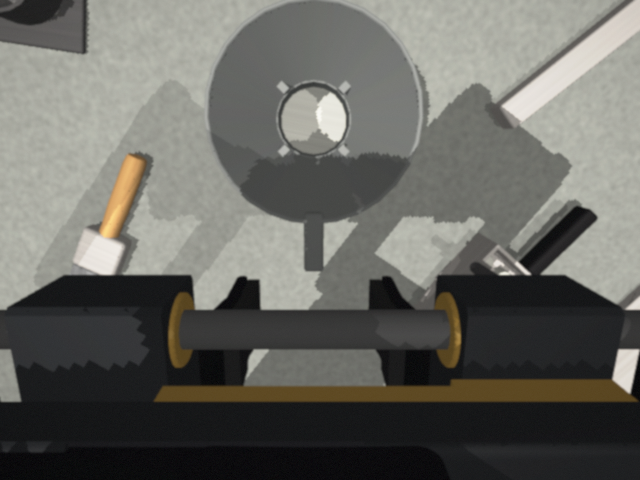

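```bash
python3 -c "
from h import *
W=np.load('S12.npy').reshape(-1,3)
p=W[(W[:,2]>33)&(W[:,2]<48)&(W[:,0]>552)&(W[:,0]<650)&(W[:,1]>-160)&(W[:,1]<-90)]
print('handle',len(p),p.mean(0),cv2.minAreaRect(p[:,:2].astype(np.float32)))
b=W[(W[:,2]>90)&(W[:,2]<118)&(abs(W[:,0]-520)<40)&(W[:,1]>-190)&(W[:,1]<-50)]
print('bail',len(b),b.mean(0),b.max(0),b.min(0))
W=np.load('W12.npy').reshape(-1,3);cc=np.array([537,116.]);d=np.hypot(*(W[:,:2]-cc).T)
p=W[(d<68)&(W[:,2]>148)&(W[:,2]<160)]
print('mouth',cv2.minEnclosingCircle(p[:,:2].astype(np.float32)))
to(586,-124.6,150,85.7)
c,T=cloud('top');save(c,'t12.png',(230,170,430,320),4);
p=T.reshape(-1,3);p=p[(p[:,2]>33)&(p[:,2]<50)&(p[:,0]>552)&(p[:,0]<650)&(p[:,1]>-160)&(p[:,1]<-90)];print('handle top',len(p),p.mean(0) if len(p) else 0,cv2.minAreaRect(p[:,:2].astype(np.float32)) if len(p) else 0)
"
```

```text
handle 171 [ 585.95109303 -125.54312102   39.512346  ] ((587.3941650390625, -124.10601806640625), (16.27170181274414, 69.66796875), 85.9107666015625)
bail 196 [ 520.95117261 -125.91226277  107.11587433] [530.24054651 -63.48557294 113.86898222] [ 513.06832596 -177.99840075   90.41994337]
mouth ((534.1404418945312, 113.41686248779297), 64.16246795654297)
t 20.85 tcp [474.6  70.4 243. ] jaw -53.6 yaxis [ 0.002 -0.    -1.   ] q [-0.02 -0.14  1.88  0.    1.41  0.92] w 45.1 F [-0.7  0.2  0.5]
shift [ 25.9  93.2 223. ] turn 40.7 q6alt via other half: -139.3
handle top 142 [ 585.003898   -123.80485888   41.62740853] ((584.60791015625, -124.04119873046875), (14.15196704864502, 65.93138885498047), 85.57269287109375)
```

View pics/t12.png

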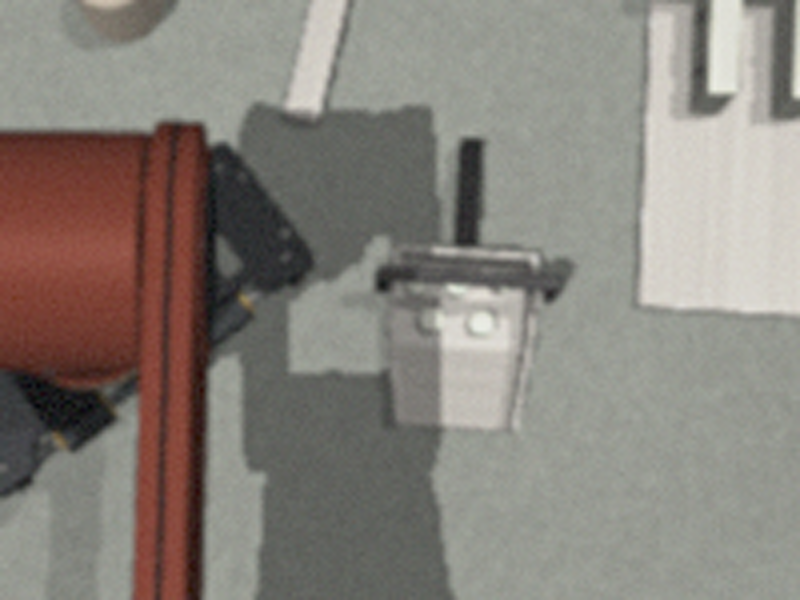

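>>> move_arm:
  targets:
    - [5,0,40,8]
    - [12,0,95,18]
    - [18,10,150,28]
    - [24,40,200,38]
    - [26,75,220,40.7]
    - [26,93,223,40.7]
    - [26,93,223,40.7]
  gripper: 50

```text
t: 21.78
tool_pos: [583.5, -123.6, 146.5]
tcp_rot: [-0.028, 0.025, 0.707, -0.706]
contact_force: [-0.2, 0.4, -0.1]
width: 0.574
```

```bash
python3 -c "
from h import *
to(586,-124.3,19,85.7)
c,W=cloud('wrist');save(c,'w13.png')
"
```

```text
t 21.77 tcp [ 583.5 -123.6  146.5] jaw -94.3 yaxis [-0.005  0.002 -1.   ] q [-0.34  0.23  1.68  0.    1.24  1.3 ] w 50.0 F [-0.2  0.4 -0.1]
shift [ -3.2 127.5   0.7] turn 0.0 q6alt via other half: -180.0
```

View pics/w13.png

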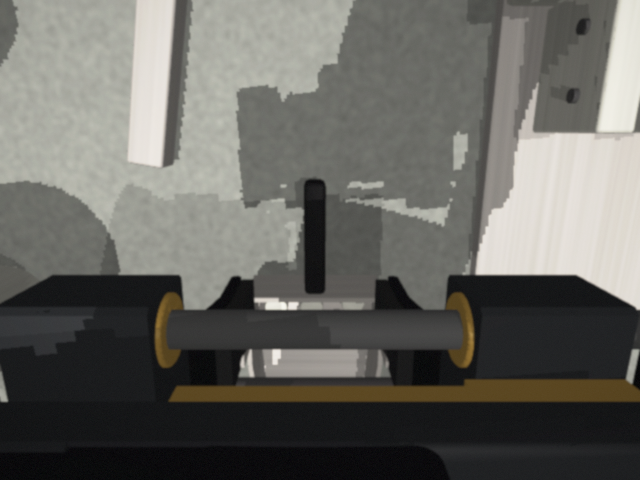

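>>> move_arm:
  targets:
    - [-2,30,0.3,0]
    - [-2,60,0.3,0]
    - [-2,90,0.3,0]
    - [-2,110,0.3,0]
    - [-2,121,0.3,0]
    - [-2,125,0.3,0]

```text
t: 22.58
tool_pos: [587.7, -125.0, 24.3]
tcp_rot: [0.027, -0.027, -0.707, 0.707]
contact_force: [0.3, 0.8, 0.4]
width: 0.579
```

```bash
python3 -c "
from h import *
to(586,-124.3,19,85.7)
c,W=cloud('side');save(c,'s14.png',(180,180,400,360),3.5)
"
```

```text
t 22.57 tcp [ 587.7 -125.    24.3] jaw -94.3 yaxis [ 0.001 -0.    -1.   ] q [-0.34  0.39  1.73  0.    1.02  1.31] w 50.4 F [0.3 0.8 0.4]
shift [ 1.8  5.3 -0.5] turn -0.0 q6alt via other half: 180.0
```

View pics/s14.png

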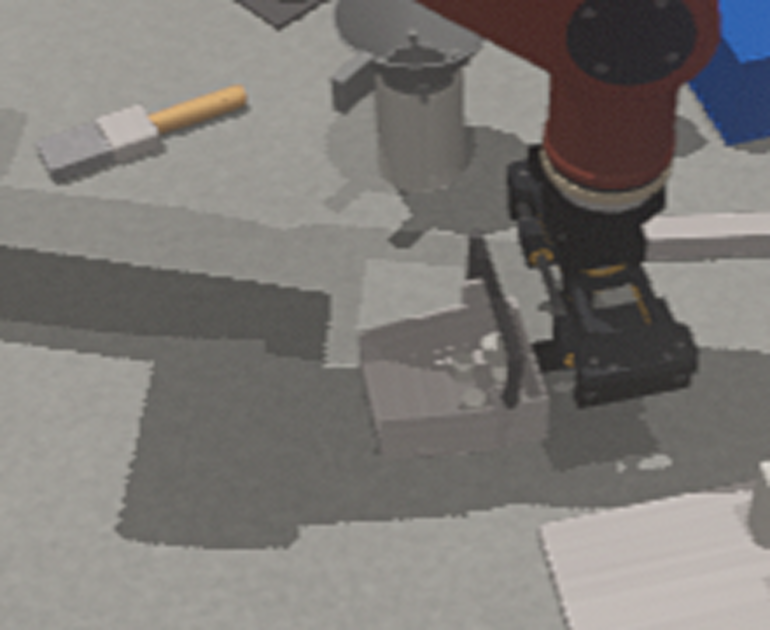

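Fingers straddle the handle, bail clear. Go 5 mm lower and grip firmly, then lift a little.

>>> move_arm:
  targets:
    - [2,3,0,0]
    - [2,5,0,0]
    - [2,5,0,0]
    - [2,5,0,0]
    - [2,5,0,0]
    - [2,5,0,0]
    - [2,5,0,0]
    - [2,5,0,0]
  gripper: 6
  grip_force: 60

```text
t: 23.62
tool_pos: [585.6, -124.9, 19.2]
tcp_rot: [-0.027, 0.027, 0.707, -0.707]
contact_force: [-0.1, 1.9, 2.3]
width: 0.155
```

>>> move_arm:
  targets:
    - [0,-2,0,0]
    - [0,-4,0,0]
    - [0,-7,0,0]
    - [0,-11,0,0]
    - [0,-15,0,0]
    - [0,-20,0,0]

```text
t: 24.38
tool_pos: [585.4, -125.0, 39.3]
tcp_rot: [-0.027, 0.027, 0.707, -0.707]
contact_force: [0.0, 0.0, -3.7]
width: 0.156
```

```bash
python3 -c "
from h import *
to(586,-124.3,19,85.7)
c,W=cloud('side');save(c,'s15.png',(180,180,400,360),3.5)
"
```

```text
t 24.38 tcp [ 585.4 -125.    39.3] jaw -94.4 yaxis [-0.  0. -1.] q [-0.34  0.37  1.73  0.    1.04  1.3 ] w 13.6 F [ 0.   0.  -3.7]
shift [-0.6 20.3 -0.7] turn -0.1 q6alt via other half: 179.9
```

View pics/s15.png

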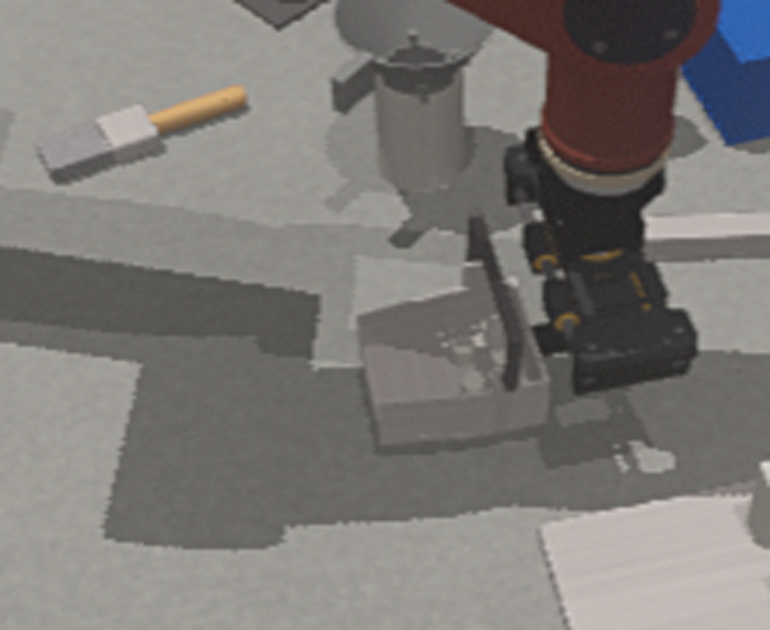

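>>> move_arm:
  targets:
    - [0,-5,0,0]
    - [0,-15,0,0]
    - [0,-30,0,0]
    - [0,-50,0,0]
    - [0,-72,0,0]
    - [0,-96,0,0]
    - [0,-120,0,0]
    - [0,-144,0,0]
    - [0,-168,0,0]
    - [0,-192,0,0]

```text
t: 25.68
tool_pos: [585.5, -125.0, 233.5]
tcp_rot: [0.026, -0.027, -0.706, 0.707]
contact_force: [0.5, -0.6, -2.8]
width: 0.159
```

>>> move_arm:
  targets:
    - [0,-24,0,0]
    - [0,-46,0,0]
    - [0,-62,0,0]
    - [0,-74,0,0]
    - [0,-80,0,0]
    - [0,-82,0,0]

```text
t: 26.42
tool_pos: [585.3, -124.9, 312.9]
tcp_rot: [-0.027, 0.027, 0.707, -0.707]
contact_force: [0.1, -0.0, -3.9]
width: 0.152
```

```bash
python3 -c "
from h import *
to(631,108,312,85.7)
c,W=cloud('side');save(c,'s16.png',(180,0,430,240),3)
"
```

```text
t 26.43 tcp [ 585.3 -124.9  312.9] jaw -94.4 yaxis [-0.  0. -1.] q [-0.34  0.12  1.49  0.    1.53  1.3 ] w 13.3 F [ 0.1 -0.  -3.9]
shift [ -27.9    0.9 -235.7] turn -0.1 q6alt via other half: 179.9
```

View pics/s16.png

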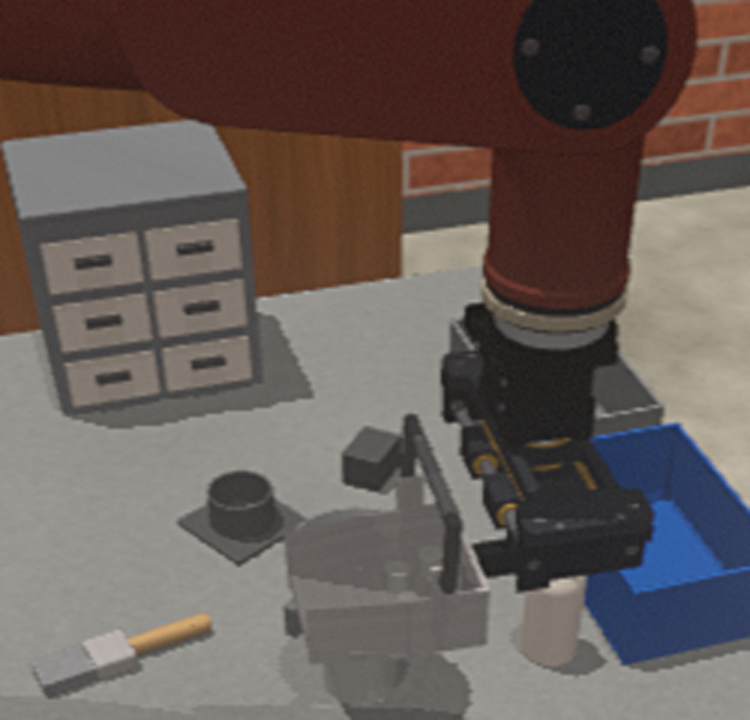

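>>> move_arm:
  targets:
    - [0,0,-4,0]
    - [-1,0,-12,0]
    - [-3,0,-25,0]
    - [-5,0,-42,0]
    - [-8,0,-62,0]
    - [-11,0,-85,0]
    - [-14,0,-109,0]
    - [-17,0,-133,0]
    - [-20,0,-157,0]
    - [-22,0,-179,0]

```text
t: 27.72
tool_pos: [621.1, 54.0, 313.1]
tcp_rot: [-0.026, 0.027, 0.707, -0.707]
contact_force: [0.2, -0.7, -3.2]
width: 0.155
```

>>> move_arm:
  targets:
    - [-2,0,-20,0]
    - [-4,0,-36,0]
    - [-5,0,-47,0]
    - [-6,0,-54,0]
    - [-6,0,-57,0]
    - [-6,0,-57,0]

```text
t: 28.48
tool_pos: [631.3, 107.9, 313.0]
tcp_rot: [0.027, -0.027, -0.707, 0.707]
contact_force: [0.4, -0.7, -4.3]
width: 0.152
```

```bash
python3 -c "
from h import *
to(631,108,312,85.7)
c,W=cloud('side');save(c,'s17.png',(180,0,430,240),3)
c,W=cloud('top');save(c,'t17.png',(180,100,380,250),4)
c,W=cloud('wrist');save(c,'w17.png')
"
```

```text
t 28.48 tcp [631.3 107.9 313. ] jaw -94.4 yaxis [-0. -0. -1.] q [ 0.05  0.22  1.38 -0.    1.55  1.69] w 13.2 F [ 0.4 -0.7 -4.3]
shift [ 0.3  1.  -0. ] turn -0.1 q6alt via other half: 179.9
```

View pics/s17.png

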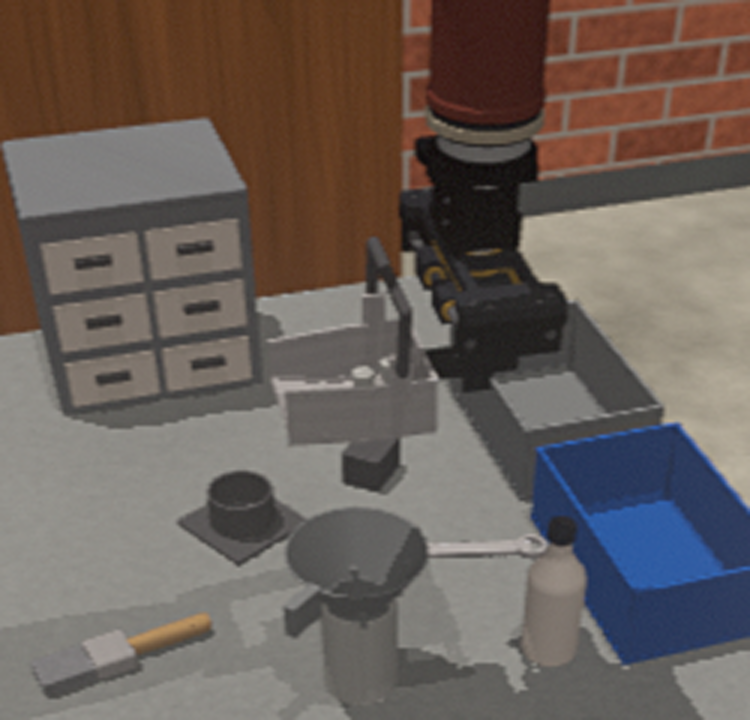

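View pics/t17.png

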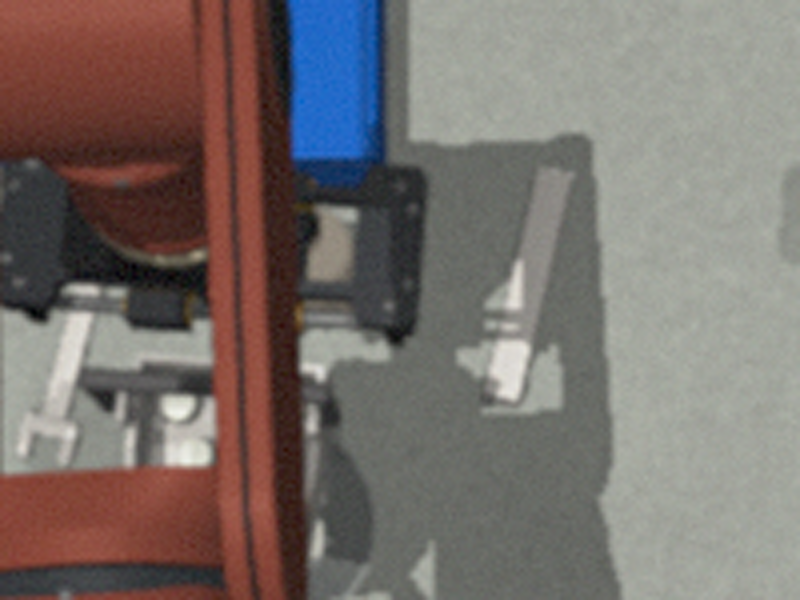

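View pics/w17.png

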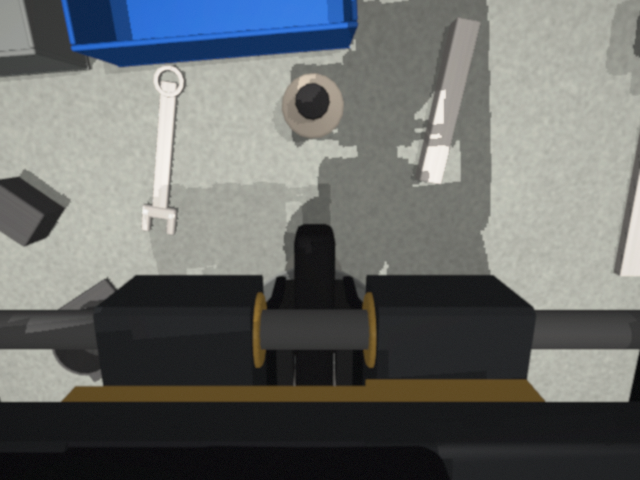

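```bash
cat >> h.py <<'E'
def tilt(name):
    c,W=cloud('side');save(c,name,(180,0,430,240),3)
    s,R,p=pose()
    S=W.reshape(-1,3)
    m=(S[:,1]<p[1]-32)&(S[:,1]>p[1]-62)&(S[:,0]<p[0]+40)&(S[:,0]>p[0]-180)&(S[:,2]>165)&(S[:,2]<p[2]+75)
    q=S[m]
    # lower envelope, along x
    print("t",round(s["t"],2),"tcp",p.round(1),"F",s["contact_force"].round(1),"w",round(s["width"]*87,1),"n",len(q))
    if len(q)>20:
        h=cv2.minAreaRect(q[:,[0,2]].astype(np.float32)); print("near wall rect xz",np.round(cv2.boxPoints(h)).tolist(), "ang",round(h[2],1))
        for x in range(int(q[:,0].min()),int(q[:,0].max())+1,12):
            k=q[(q[:,0]>=x)&(q[:,0]<x+12)]
            if len(k): print(x,k[:,2].min().round(),k[:,2].max().round(),end=" | ")
        print()
E
python3 -c "
from h import *
tilt('a0.png')"
```

```text
t 28.68 tcp [631.2 107.7 313.1] F [-0.1 -0.5 -4.1] w 13.3 n 765
near wall rect xz [[498.0, 386.0], [500.0, 291.0], [601.0, 293.0], [599.0, 388.0]] ang 1.3
499 294.0 338.0 | 511 292.0 338.0 | 523 292.0 339.0 | 535 294.0 339.0 | 547 294.0 387.0 | 559 294.0 387.0 | 571 294.0 341.0 | 583 293.0 388.0 | 595 380.0 387.0 |
```

>>> move_arm:
  targets:
    - [0,0,0,0]
    - [0,0,0,0]
  grip_force: 30

```text
t: 28.92
tool_pos: [631.2, 108.0, 313.1]
tcp_rot: [0.027, -0.027, -0.707, 0.707]
contact_force: [0.1, 0.4, -2.8]
width: 0.159
```

```bash
python3 -c "
from h import *
tilt('a1.png')"
```

```text
t 28.98 tcp [631.2 108.1 313.1] F [-0.3  0.5 -4.1] w 13.5 n 758
near wall rect xz [[492.0, 293.0], [598.0, 290.0], [600.0, 387.0], [494.0, 389.0]] ang 88.7
492 304.0 339.0 | 504 293.0 337.0 | 516 292.0 339.0 | 528 293.0 339.0 | 540 293.0 340.0 | 552 294.0 388.0 | 564 294.0 387.0 | 576 294.0 339.0 | 588 294.0 387.0 | 600 379.0 379.0 |
```

>>> move_arm:
  targets:
    - [0,0,0,0]
    - [0,0,0,0]
  grip_force: 20

```text
t: 29.22
tool_pos: [631.2, 108.2, 313.0]
tcp_rot: [-0.027, 0.027, 0.707, -0.707]
contact_force: [-0.3, -0.2, -3.8]
width: 0.158
```

```bash
python3 -c "
from h import *
tilt('a2.png')"
```

```text
t 29.27 tcp [631.2 108.2 313. ] F [ 0.5 -0.6 -3.1] w 14.2 n 810
near wall rect xz [[497.0, 379.0], [506.0, 238.0], [608.0, 245.0], [599.0, 386.0]] ang 3.7
505 249.0 285.0 | 517 239.0 290.0 | 529 243.0 368.0 | 541 250.0 358.0 | 553 255.0 333.0 | 565 259.0 315.0 | 577 265.0 320.0 | 589 270.0 386.0 | 601 278.0 287.0 |
```

>>> move_arm:
  targets:
    - [0,0,0,0]
  grip_force: 15

```text
t: 29.4
tool_pos: [631.3, 108.2, 312.9]
tcp_rot: [0.027, -0.027, -0.707, 0.707]
contact_force: [1.3, -0.4, -4.8]
width: 0.156
```

```bash
python3 -c "
from h import *
tilt('a3.png')"
```

```text
t 29.45 tcp [631.3 108.2 313. ] F [ 1.2 -0.5 -3.5] w 13.8 n 859
near wall rect xz [[493.0, 364.0], [532.0, 193.0], [637.0, 216.0], [598.0, 388.0]] ang 12.8
520 219.0 326.0 | 532 196.0 319.0 | 544 197.0 309.0 | 556 201.0 303.0 | 568 214.0 295.0 | 580 225.0 302.0 | 592 239.0 388.0 | 604 252.0 289.0 | 616 267.0 279.0 |
```

View pics/a3.png

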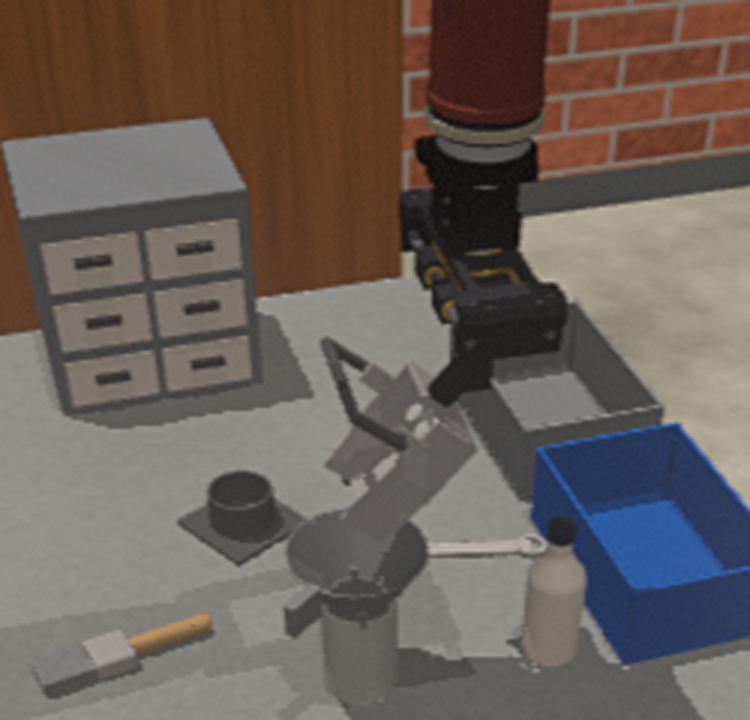

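>>> move_arm:
  targets:
    - [5,0,0,0]
    - [12,0,0,0]
    - [18,0,0,0]
  grip_force: 60

```text
t: 29.82
tool_pos: [612.7, 109.7, 313.2]
tcp_rot: [-0.027, 0.027, 0.707, -0.707]
contact_force: [0.5, 0.1, -2.9]
width: 0.153
```

```bash
python3 -c "
from h import *
tilt('a4.png')"
```

```text
t 29.88 tcp [612.2 109.8 313.4] F [ 0.7  0.2 -2.8] w 13.5 n 874
near wall rect xz [[476.0, 368.0], [520.0, 154.0], [625.0, 176.0], [582.0, 389.0]] ang 11.5
491 288.0 299.0 | 503 207.0 298.0 | 515 199.0 298.0 | 527 191.0 299.0 | 539 204.0 303.0 | 551 215.0 294.0 | 563 166.0 386.0 | 575 241.0 388.0 | 587 253.0 289.0 | 599 266.0 278.0 |
```

View pics/a4.png

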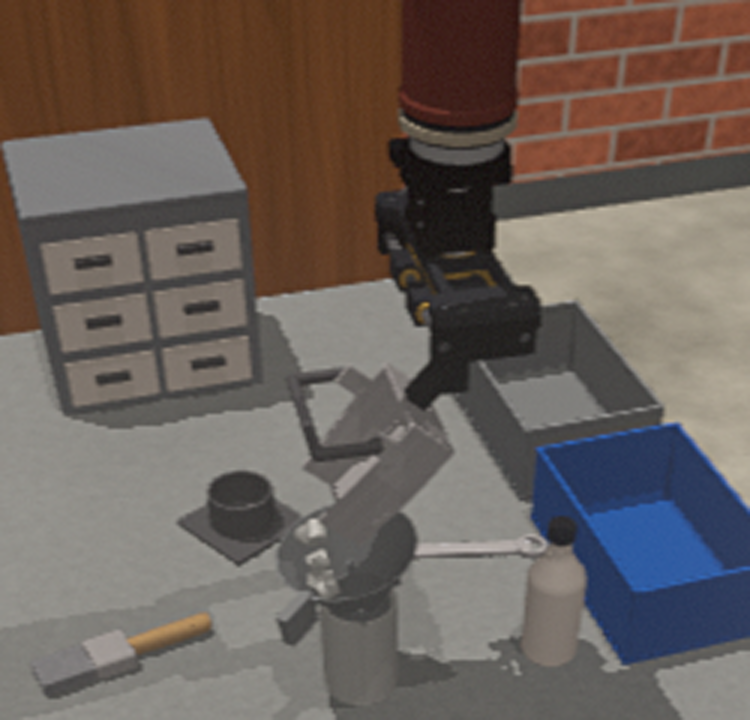

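>>> move_arm:
  targets:
    - [0,0,0,0]

```text
t: 30.0
tool_pos: [613.1, 109.7, 313.5]
tcp_rot: [-0.027, 0.027, 0.707, -0.707]
contact_force: [0.2, -0.0, -2.2]
width: 0.156
```

```bash
python3 -c "
from h import *
tilt('a5.png')"
```

```text
t 30.05 tcp [613.3 109.6 313.4] F [ 0.5  0.3 -2.9] w 13.5 n 863
near wall rect xz [[467.0, 250.0], [541.0, 192.0], [651.0, 331.0], [576.0, 389.0]] ang 51.8
493 278.0 287.0 | 505 221.0 291.0 | 517 211.0 294.0 | 529 197.0 302.0 | 541 201.0 304.0 | 553 216.0 294.0 | 565 225.0 388.0 | 577 241.0 388.0 | 589 256.0 287.0 | 601 273.0 277.0 |
```

View pics/a5.png

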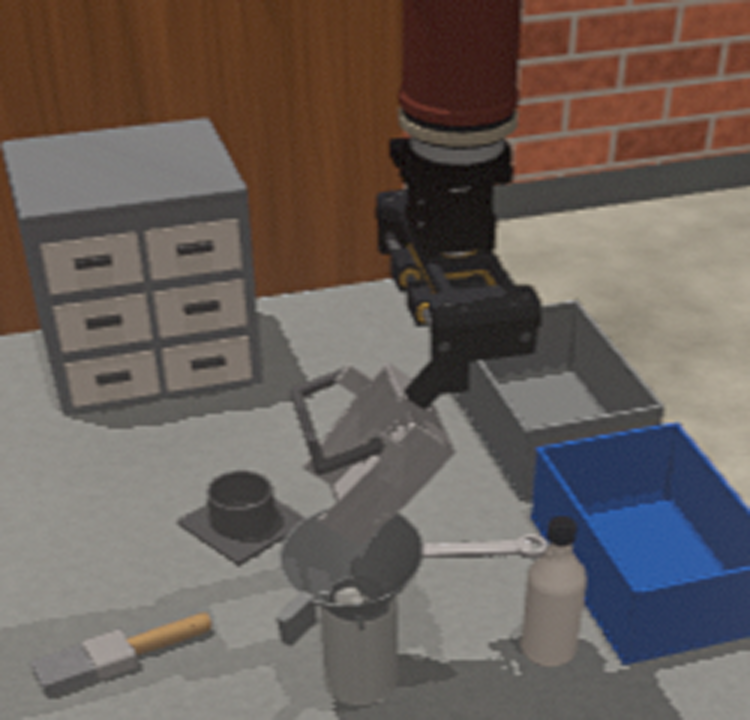

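>>> move_arm:
  targets:
    - [0,0,0,0]
    - [0,0,0,0]

```text
t: 30.3
tool_pos: [613.4, 109.5, 313.0]
tcp_rot: [0.027, -0.027, -0.707, 0.707]
contact_force: [0.3, 0.0, -3.6]
width: 0.156
```

```bash
python3 -c "
from h import *
tilt('a6.png')"
```

```text
t 30.35 tcp [613.4 109.5 313. ] F [-0.4 -0.9 -3.3] w 13.8 n 867
near wall rect xz [[465.0, 246.0], [539.0, 188.0], [651.0, 331.0], [577.0, 389.0]] ang 51.8
493 220.0 286.0 | 505 213.0 290.0 | 517 200.0 293.0 | 529 197.0 301.0 | 541 201.0 304.0 | 553 215.0 295.0 | 565 229.0 386.0 | 577 242.0 388.0 | 589 256.0 287.0 | 601 271.0 277.0 |
```

View pics/a6.png

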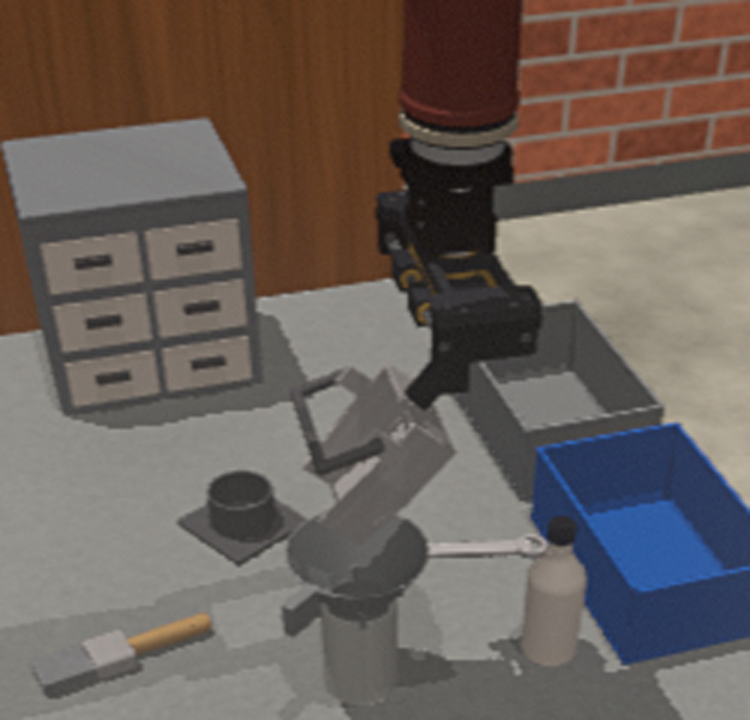

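>>> move_arm:
  targets:
    - [3,2,0,0]
    - [7,6,0,0]
    - [9,9,0,0]
    - [9,9,0,0]

```text
t: 30.85
tool_pos: [603.9, 110.3, 303.6]
tcp_rot: [0.027, -0.027, -0.707, 0.707]
contact_force: [0.3, 1.3, -3.2]
width: 0.15
```

>>> move_arm:
  targets:
    - [0,0,0,0]
  grip_force: 15

```text
t: 30.98
tool_pos: [604.4, 110.3, 304.2]
tcp_rot: [-0.027, 0.027, 0.707, -0.707]
contact_force: [0.6, -0.4, -4.6]
width: 0.161
```

```bash
python3 -c "
from h import *
tilt('a7.png')"
```

```text
t 31.02 tcp [604.4 110.2 304.2] F [-0.   0.3 -2.7] w 14.0 n 856
near wall rect xz [[456.0, 236.0], [532.0, 178.0], [643.0, 323.0], [567.0, 381.0]] ang 52.6
484 269.0 277.0 | 496 209.0 281.0 | 508 188.0 285.0 | 520 187.0 292.0 | 532 193.0 294.0 | 544 207.0 285.0 | 556 219.0 379.0 | 568 233.0 379.0 | 580 247.0 277.0 | 592 260.0 269.0 |
```

View pics/a7.png

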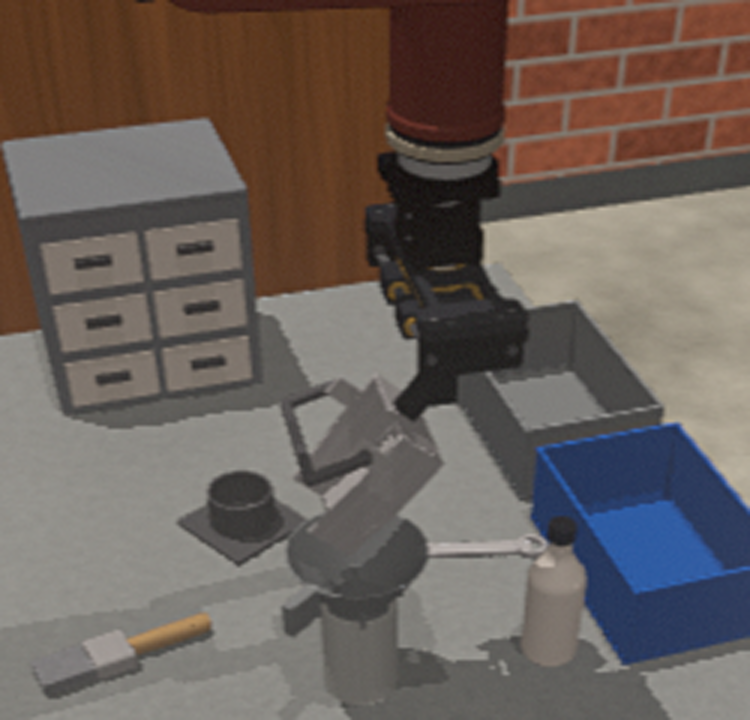

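>>> move_arm:
  targets:
    - [0,0,0,0]
  grip_force: 12

```text
t: 31.15
tool_pos: [604.5, 110.3, 304.2]
tcp_rot: [-0.027, 0.027, 0.707, -0.707]
contact_force: [-0.2, -0.1, -3.7]
width: 0.16
```

```bash
python3 -c "
from h import *
tilt('a8.png')"
```

```text
t 31.2 tcp [604.4 110.2 304.2] F [-0.5  0.1 -2.3] w 13.8 n 855
near wall rect xz [[459.0, 239.0], [534.0, 180.0], [643.0, 321.0], [568.0, 380.0]] ang 52.3
485 211.0 278.0 | 497 203.0 281.0 | 509 195.0 284.0 | 521 186.0 293.0 | 533 195.0 295.0 | 545 205.0 286.0 | 557 224.0 379.0 | 569 236.0 378.0 | 581 248.0 278.0 | 593 261.0 269.0 |
```

View pics/a8.png

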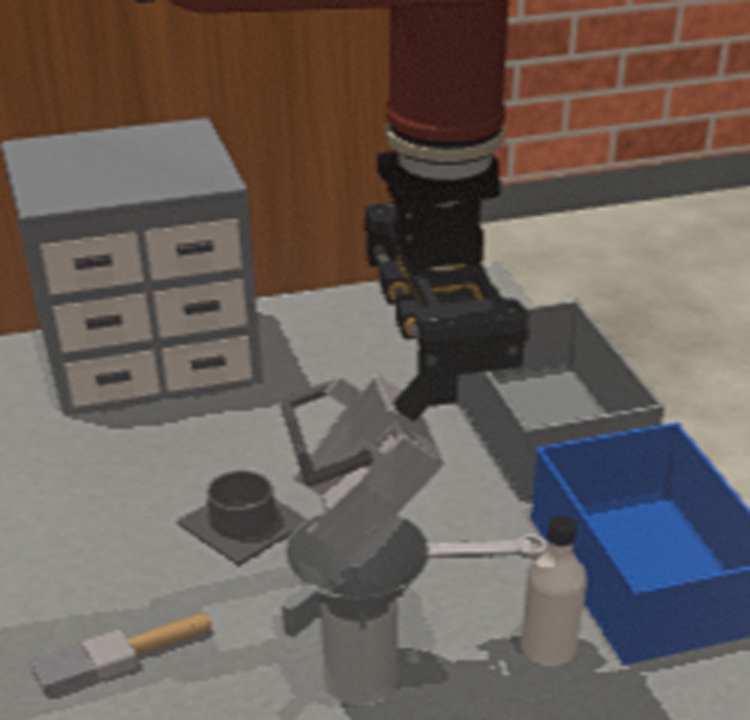

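>>> move_arm:
  targets:
    - [0,0,0,0]
    - [0,0,0,0]
  grip_force: 9

```text
t: 31.45
tool_pos: [604.4, 110.3, 304.1]
tcp_rot: [-0.027, 0.027, 0.707, -0.707]
contact_force: [0.6, 0.7, -2.7]
width: 0.155
```

```bash
python3 -c "
from h import *
tilt('a9.png')"
```

```text
t 31.5 tcp [604.3 110.3 304. ] F [-0.2  0.7 -3.2] w 14.0 n 850
near wall rect xz [[456.0, 235.0], [530.0, 177.0], [642.0, 322.0], [568.0, 380.0]] ang 52.4
484 267.0 277.0 | 496 197.0 282.0 | 508 188.0 284.0 | 520 189.0 292.0 | 532 193.0 293.0 | 544 207.0 287.0 | 556 219.0 378.0 | 568 231.0 379.0 | 580 247.0 278.0 | 592 258.0 269.0 |
```

View pics/a9.png

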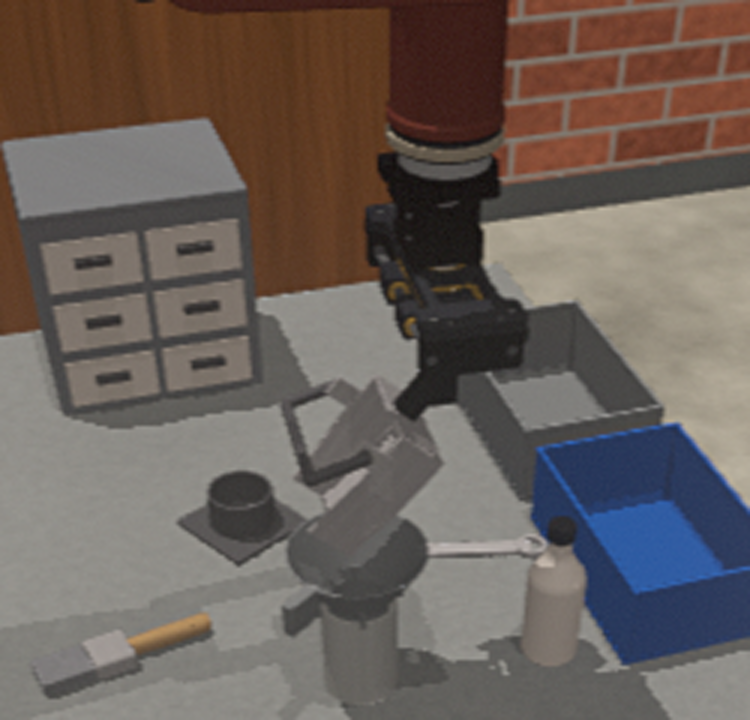

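>>> move_arm:
  targets:
    - [0,0,0,0]
    - [0,0,0,0]
  grip_force: 7

```text
t: 31.75
tool_pos: [604.3, 110.3, 304.1]
tcp_rot: [-0.027, 0.027, 0.707, -0.707]
contact_force: [0.9, -0.0, -3.1]
width: 0.164
```

```bash
python3 -c "
from h import *
tilt('a10.png')"
```

```text
t 31.8 tcp [604.3 110.3 304. ] F [-0.3  0.9 -2.9] w 13.9 n 875
near wall rect xz [[464.0, 221.0], [543.0, 170.0], [646.0, 328.0], [567.0, 380.0]] ang 56.9
490 255.0 266.0 | 502 196.0 271.0 | 514 188.0 276.0 | 526 176.0 288.0 | 538 174.0 283.0 | 550 191.0 282.0 | 562 207.0 379.0 | 574 227.0 284.0 | 586 245.0 275.0 | 598 261.0 267.0 |
```

>>> move_arm:
  targets:
    - [0,0,0,0]
    - [0,0,0,0]
  grip_force: 5.5

```text
t: 32.05
tool_pos: [604.3, 110.3, 304.0]
tcp_rot: [-0.027, 0.027, 0.707, -0.707]
contact_force: [0.2, -1.1, -2.8]
width: 0.159
```

```bash
python3 -c "
from h import *
tilt('a11.png')"
```

```text
t 32.1 tcp [604.3 110.2 304. ] F [ 0.6  0.1 -2.5] w 14.5 n 881
near wall rect xz [[473.0, 210.0], [554.0, 165.0], [648.0, 335.0], [567.0, 380.0]] ang 61.0
495 247.0 258.0 | 507 190.0 266.0 | 519 179.0 270.0 | 531 173.0 280.0 | 543 169.0 278.0 | 555 175.0 378.0 | 567 196.0 379.0 | 579 217.0 279.0 | 591 240.0 272.0 | 603 256.0 267.0 |
```

View pics/a11.png

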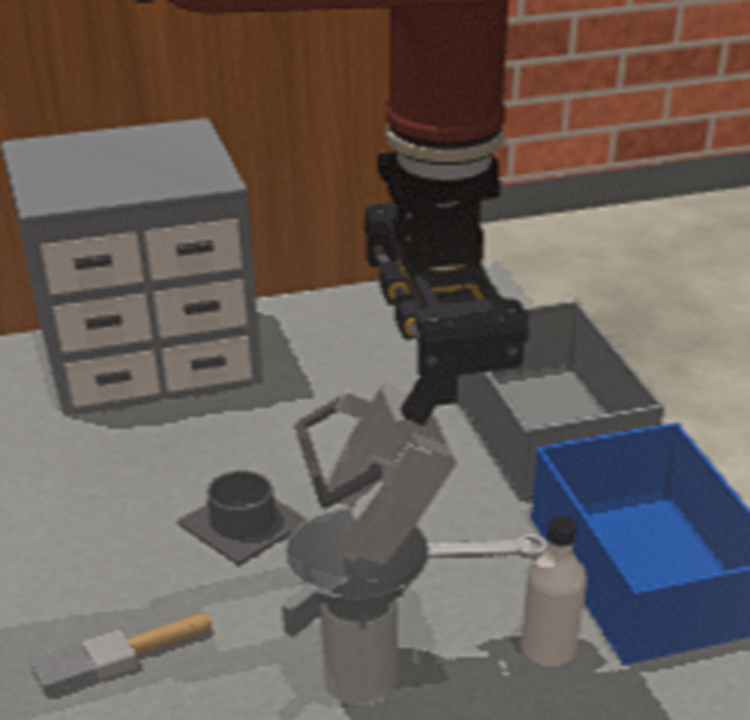

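>>> move_arm:
  targets:
    - [3,0,0,0]
    - [6,0,0,0]
    - [8,0,0,0]
  grip_force: 4.5

```text
t: 32.48
tool_pos: [596.0, 110.9, 304.1]
tcp_rot: [-0.027, 0.027, 0.707, -0.707]
contact_force: [0.4, -0.1, -3.1]
width: 0.16
```

```bash
python3 -c "
from h import *
tilt('a12.png')
c,W=cloud('top');save(c,'t18.png',(200,160,320,280),5)"
```

```text
t 32.52 tcp [595.9 111.  304.1] F [ 0.   0.7 -2.3] w 14.4 n 905
near wall rect xz [[476.0, 198.0], [559.0, 160.0], [642.0, 342.0], [560.0, 380.0]] ang 65.5
495 233.0 248.0 | 507 183.0 255.0 | 519 175.0 265.0 | 531 171.0 272.0 | 543 165.0 270.0 | 555 165.0 379.0 | 567 184.0 280.0 | 579 211.0 273.0 | 591 236.0 270.0 | 603 262.0 264.0 |
```

View pics/a12.png

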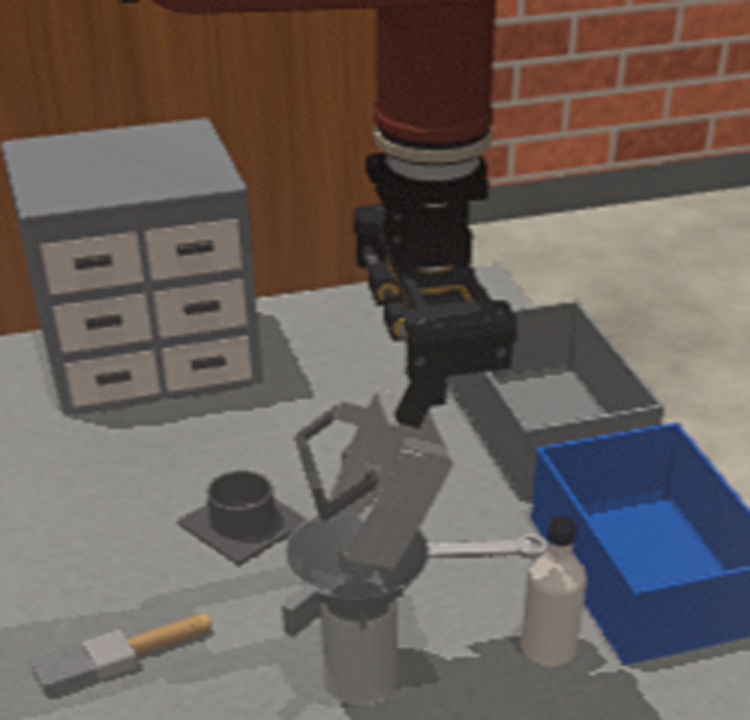

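View pics/t18.png

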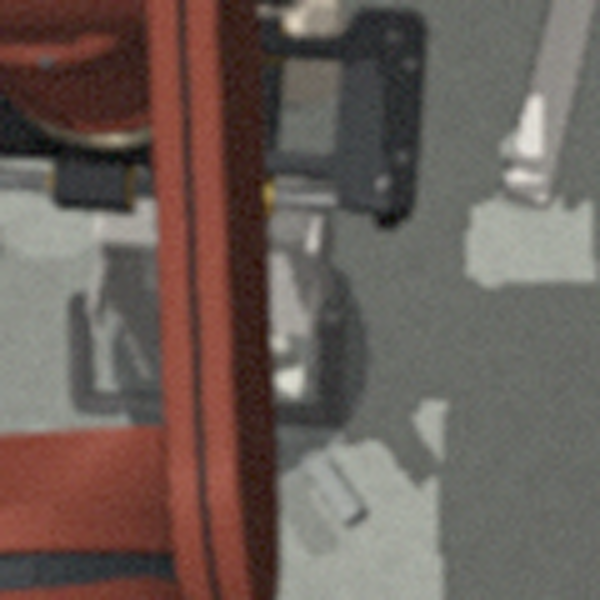

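```bash
python3 -c "
from h import *
c,W=cloud('top');save(c,'t19.png',(235,205,285,255),12)
for v in range(222,244,2): print(v,[W[v,u].round().astype(int).tolist() for u in (256,258,260,262)])
tilt('a13.png')
"
```

```text
222 [[552, 92, 174], [551, 88, 177], [551, 83, 181], [536, 68, 271]]
224 [[547, 93, 173], [547, 88, 174], [548, 84, 171], [531, 68, 275]]
226 [[544, 93, 167], [543, 89, 168], [544, 84, 167], [528, 69, 268]]
228 [[558, 108, 39], [562, 106, 11], [549, 91, 102], [525, 70, 259]]
230 [[553, 108, 40], [556, 106, 16], [543, 91, 106], [528, 75, 210]]
232 [[549, 109, 32], [551, 106, 19], [552, 102, 5], [525, 76, 199]]
234 [[547, 112, 5], [547, 107, 5], [533, 90, 111], [522, 77, 190]]
236 [[542, 113, 3], [542, 107, 4], [529, 91, 102], [518, 78, 186]]
238 [[536, 112, 8], [536, 107, 7], [524, 91, 104], [522, 85, 116]]
240 [[502, 84, 243], [502, 80, 239], [502, 76, 243], [502, 72, 238]]
242 [[498, 84, 243], [497, 80, 244], [498, 76, 243], [498, 72, 241]]
t 32.67 tcp [596.3 110.9 304.1] F [-1.1 -0.9 -2.3] w 14.1 n 895
near wall rect xz [[476.0, 198.0], [559.0, 160.0], [642.0, 341.0], [559.0, 379.0]] ang 65.4
495 234.0 249.0 | 507 236.0 254.0 | 519 176.0 263.0 | 531 171.0 272.0 | 543 165.0 268.0 | 555 167.0 379.0 | 567 182.0 279.0 | 579 207.0 274.0 | 591 237.0 269.0 | 603 261.0 263.0 |
```

View pics/t19.png

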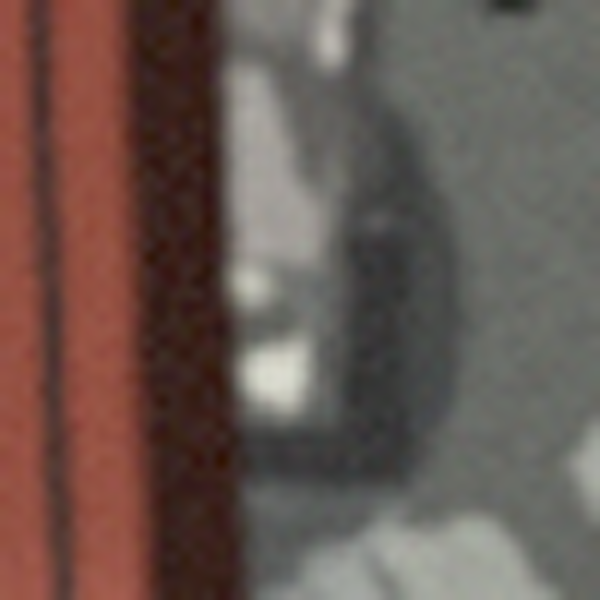

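>>> move_arm:
  targets:
    - [0,0,0,0]
    - [0,-8,0,0]
    - [0,-2,0,0]
    - [0,-10,0,0]
    - [0,-2,0,0]
    - [0,-10,0,0]
    - [0,-10,0,0]
    - [0,-10,0,0]
  grip_force: 40

```text
t: 33.67
tool_pos: [596.4, 110.9, 314.3]
tcp_rot: [-0.027, 0.027, 0.707, -0.707]
contact_force: [1.5, 0.4, -2.8]
width: 0.157
```

```bash
python3 -c "
from h import *
tilt('a14.png')
c,W=cloud('top');save(c,'t20.png',(200,160,320,280),5)
c,W=cloud('wrist');save(c,'w20.png')
"
```

```text
t 33.73 tcp [596.4 110.9 314.1] F [-0.1 -0.4 -3.1] w 13.8 n 916
near wall rect xz [[477.0, 207.0], [561.0, 170.0], [641.0, 353.0], [557.0, 390.0]] ang 66.3
495 245.0 257.0 | 507 250.0 266.0 | 519 186.0 275.0 | 531 183.0 283.0 | 543 174.0 279.0 | 555 173.0 388.0 | 567 192.0 290.0 | 579 222.0 285.0 | 591 245.0 279.0 | 603 270.0 272.0 |
```

View pics/a14.png

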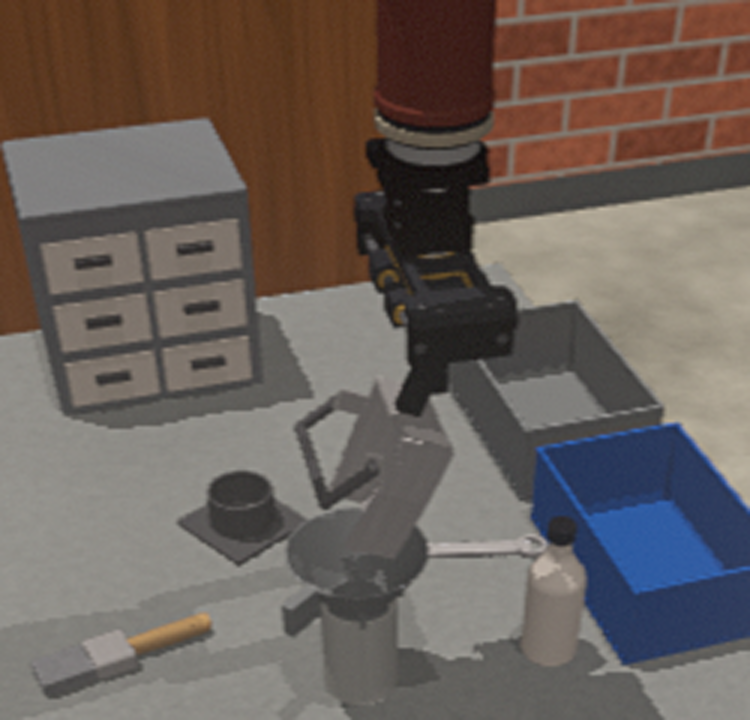

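View pics/t20.png

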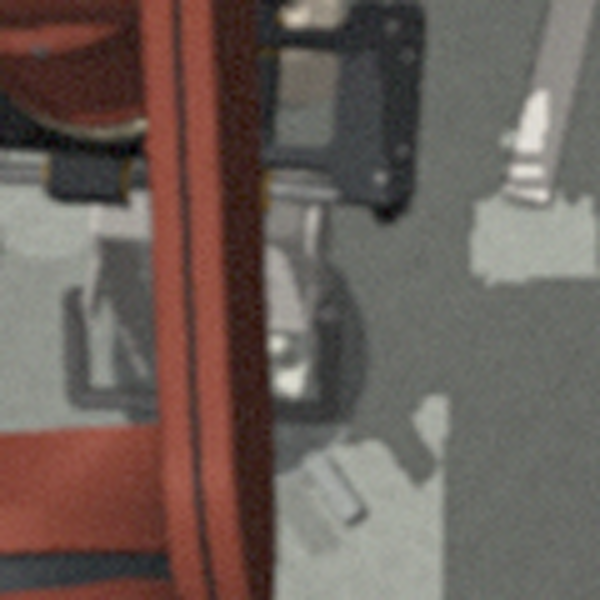

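```bash
python3 -c "
from h import *
to(485,-117,344,85.7)
"
```

```text
t 33.83 tcp [596.3 110.9 313.9] jaw -94.4 yaxis [-0.  0. -1.] q [0.05 0.14 1.47 0.   1.54 1.7 ] w 13.8 F [ 0.   0.7 -3. ]
shift [ 93.7 -30.  235.7] turn -0.1 q6alt via other half: 179.9
```

>>> move_arm:
  targets:
    - [0,-8,0,0]
    - [0,-20,0,0]
    - [0,-28,4,0]
    - [4,-30,20,0]
    - [15,-30,45,0]
    - [30,-30,75,0]
    - [47,-30,108,0]
    - [63,-30,140,0]
    - [80,-30,170,0]
    - [94,-30,197,0]

```text
t: 35.08
tool_pos: [486.2, -80.2, 344.0]
tcp_rot: [0.027, -0.027, -0.706, 0.707]
contact_force: [-0.2, 0.0, -3.2]
width: 0.159
```

```bash
python3 -c "
from h import *
to(485,-117,344,85.7)
tilt('a15.png')
"
```

```text
t 35.08 tcp [486.2 -80.2 344. ] jaw -94.4 yaxis [-0. -0. -1.] q [-0.32 -0.15  1.7  -0.    1.59  1.32] w 13.8 F [-0.2  0.  -3.2]
shift [-1.6  0.  36.8] turn -0.1 q6alt via other half: 179.9
t 35.12 tcp [484.8 -82.8 344.1] F [-1.6 -3.2 -2.8] w 13.8 n 1132
near wall rect xz [[367.0, 238.0], [450.0, 201.0], [531.0, 382.0], [448.0, 419.0]] ang 65.9
385 275.0 288.0 | 397 280.0 294.0 | 409 229.0 303.0 | 421 214.0 313.0 | 433 204.0 308.0 | 445 202.0 418.0 | 457 223.0 319.0 | 469 250.0 314.0 | 481 273.0 308.0 | 493 300.0 303.0 |
```

View pics/a15.png

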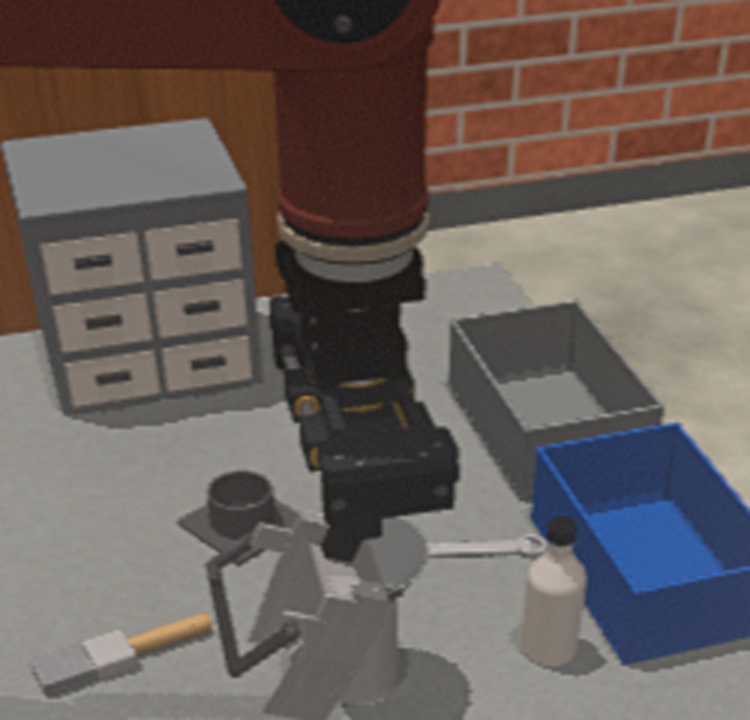

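>>> move_arm:
  targets:
    - [1,0,18,0]
    - [0,0,30,0]
    - [0,5,36,0]
    - [0,20,38,0]
    - [0,40,38,0]
    - [0,65,38,0]
    - [0,90,38,0]
    - [0,115,38,0]
    - [0,140,38,0]
    - [0,162,38,0]

```text
t: 36.38
tool_pos: [483.7, -115.2, 179.3]
tcp_rot: [-0.027, 0.026, 0.707, -0.706]
contact_force: [-0.3, -0.2, -3.5]
width: 0.158
```

```bash
python3 -c "
from h import *
to(485,-117,133,85.7)
c,W=cloud('side');save(c,'s21.png',(130,100,430,325),2.6)
c,W=cloud('top');save(c,'t21.png',(200,160,400,310),4)
"
```

```text
t 36.38 tcp [ 483.7 -115.2  179.3] jaw -94.3 yaxis [-0.002  0.001 -1.   ] q [-0.39 -0.04  1.91  0.    1.28  1.25] w 13.8 F [-0.3 -0.2 -3.5]
shift [-1.5 46.3  1.7] turn 0.0 q6alt via other half: -180.0
```

View pics/s21.png

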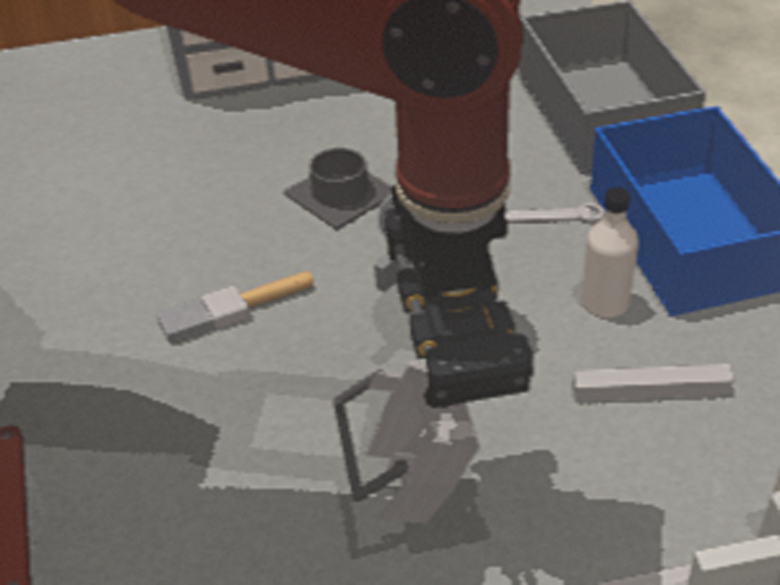

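View pics/t21.png

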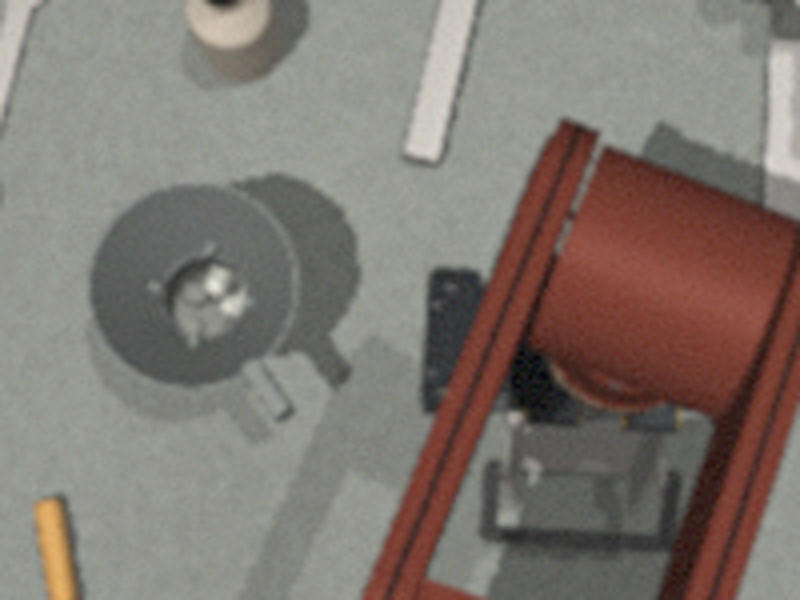

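>>> move_arm:
  targets:
    - [0,10,0,0]
    - [0,20,0,0]
    - [0,28,0,0]
    - [0,34,0,0]
    - [0,37,0,0]
    - [0,37,0,0]

```text
t: 37.22
tool_pos: [484.7, -116.4, 145.0]
tcp_rot: [-0.027, 0.027, 0.707, -0.707]
contact_force: [-0.1, 1.0, -2.8]
width: 0.157
```

```bash
python3 -c "
from h import *
to(485,-117,133,85.7)
"
```

```text
t 37.23 tcp [ 484.7 -116.4  145. ] jaw -94.4 yaxis [-0.  0. -1.] q [-0.39 -0.    1.94 -0.    1.21  1.25] w 13.6 F [-0.1  1.  -2.8]
shift [-0.3 12.   0.6] turn -0.1 q6alt via other half: 179.9
```

>>> move_arm:
  targets:
    - [0,6,0,0]
    - [0,11,0,0]
    - [-5,13,0,0]
    - [-10,15,0,0]
    - [-15,17,0,0]
    - [-21,20,0,0]
    - [-27,23,0,0]
    - [-33,26,0,0]
    - [-38,29,0,0]
  grip_force: 12

```text
t: 38.35
tool_pos: [526.7, -120.1, 119.5]
tcp_rot: [0.024, -0.03, -0.706, 0.707]
contact_force: [4.4, 1.7, 7.5]
width: 0.157
```

```bash
python3 -c "
from h import *
to(485,-117,133,85.7)
c,W=cloud('side');save(c,'s22.png',(130,100,430,325),2.6)
"
```

```text
t 38.35 tcp [ 526.7 -120.1  119.5] jaw -94.4 yaxis [ 0.009 -0.002 -1.   ] q [-0.37  0.12  1.86  0.    1.15  1.28] w 13.7 F [4.4 1.7 7.5]
shift [ 41.7 -13.9   0.1] turn -0.1 q6alt via other half: 179.9
```

View pics/s22.png

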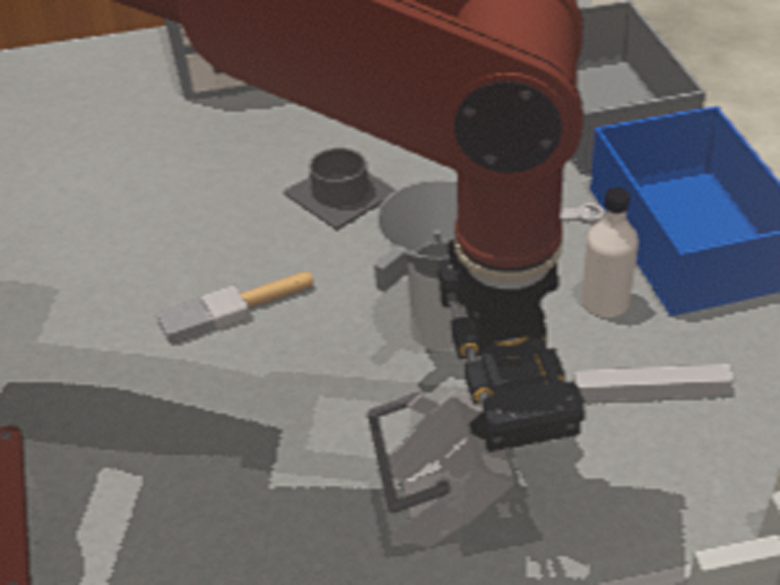

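>>> move_arm:
  targets:
    - [-5,3,0,0]
    - [-10,7,0,0]
    - [-16,12,0,0]
    - [-21,16,0,0]
    - [-26,21,0,0]
    - [-31,26,0,0]
    - [-36,32,0,0]
    - [-40,37,0,0]
  grip_force: 8

```text
t: 39.4
tool_pos: [562.1, -122.2, 78.0]
tcp_rot: [-0.027, 0.026, 0.707, -0.707]
contact_force: [1.9, -0.9, 0.4]
width: 0.161
```

```bash
python3 -c "
from h import *
to(485,-117,133,85.7)
c,W=cloud('side');save(c,'s23.png',(130,100,430,325),2.6)
"
```

```text
t 39.4 tcp [ 562.1 -122.2   78. ] jaw -94.3 yaxis [-0.002  0.    -1.   ] q [-0.35  0.26  1.78 -0.    1.1   1.3 ] w 14.0 F [ 1.9 -0.9  0.4]
shift [ 77.4 -54.9   0.7] turn -0.0 q6alt via other half: 180.0
```

View pics/s23.png

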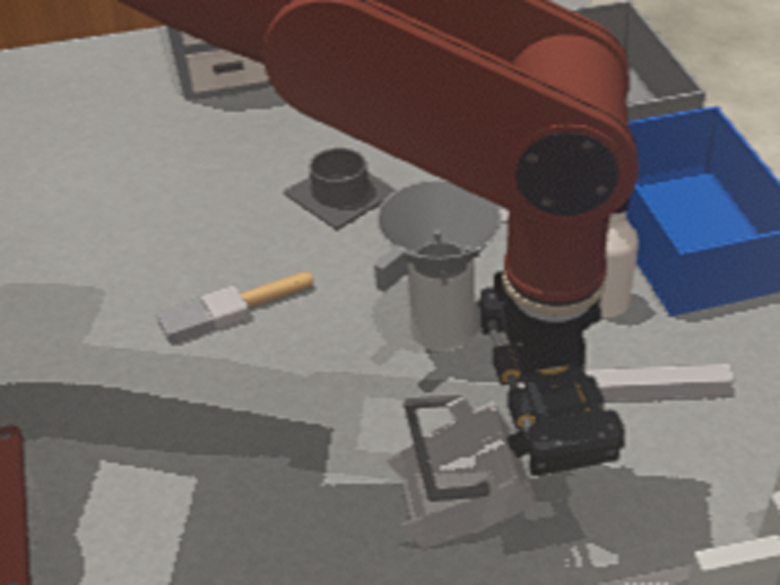

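>>> move_arm:
  targets:
    - [-4,5,0,0]
    - [-8,11,0,0]
    - [-12,17,0,0]
    - [-15,23,0,0]
    - [-19,30,0,0]
    - [-22,38,0,0]
    - [-25,45,0,0]
    - [-28,52,0,0]
    - [-29,54,0,0]

```text
t: 40.58
tool_pos: [591.3, -124.4, 24.4]
tcp_rot: [-0.027, 0.027, 0.707, -0.707]
contact_force: [-0.8, 0.6, -1.6]
width: 0.16
```

```bash
python3 -c "
from h import *
to(590,-124,19,85.7)
c,W=cloud('side');save(c,'s24.png',(130,100,430,325),2.6)
"
```

```text
t 40.58 tcp [ 591.3 -124.4   24.4] jaw -94.3 yaxis [-0.001  0.    -1.   ] q [-0.34  0.4   1.72 -0.    1.02  1.31] w 13.9 F [-0.8  0.6 -1.6]
shift [ 1.3  5.4 -0.3] turn -0.0 q6alt via other half: 180.0
```

View pics/s24.png

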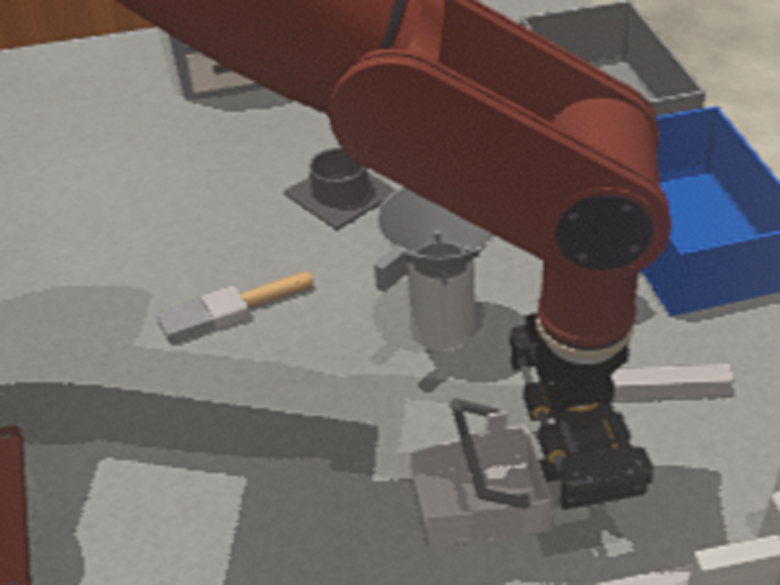

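>>> move_arm:
  targets:
    - [0,2,0,0]
    - [0,4,0,0]
    - [0,5.5,0,0]
    - [0,5.5,0,0]

```text
t: 41.12
tool_pos: [593.4, -124.7, 21.1]
tcp_rot: [0.025, -0.028, -0.706, 0.707]
contact_force: [2.4, 1.7, 4.7]
width: 0.165
```

>>> move_arm:
  targets:
    - [0,0,0,0]
    - [0,0,0,0]
    - [0,0,0,0]
    - [0,0,0,0]
  gripper: 50

```text
t: 41.62
tool_pos: [591.2, -124.5, 19.3]
tcp_rot: [-0.027, 0.027, 0.707, -0.707]
contact_force: [0.1, -0.3, 0.2]
width: 0.521
```

>>> move_arm:
  targets:
    - [0,-6,0,0]
    - [0,-20,0,0]
    - [0,-45,0,0]
    - [0,-80,0,0]
    - [0,-120,0,0]
    - [0,-160,0,0]
    - [0,-190,0,0]
    - [0,-200,0,0]

```text
t: 42.62
tool_pos: [592.8, -124.9, 223.3]
tcp_rot: [0.025, -0.029, -0.706, 0.707]
contact_force: [-0.5, 0.3, 0.7]
width: 0.574
```

```bash
python3 -c "
from h import *
to(590,-124,19,85.7)
c,W=cloud('side');save(c,'s25.png',(130,100,430,325),2.6)
c,W=cloud('top');save(c,'t25.png',(70,80,500,390),1.8)
"
```

```text
t 42.62 tcp [ 592.8 -124.9  223.3] jaw -94.3 yaxis [ 0.005 -0.002 -1.   ] q [-0.34  0.18  1.59  0.    1.37  1.31] w 50.0 F [-0.5  0.3  0.7]
shift [  4.  204.3  -0.9] turn -0.0 q6alt via other half: 180.0
```

View pics/s25.png

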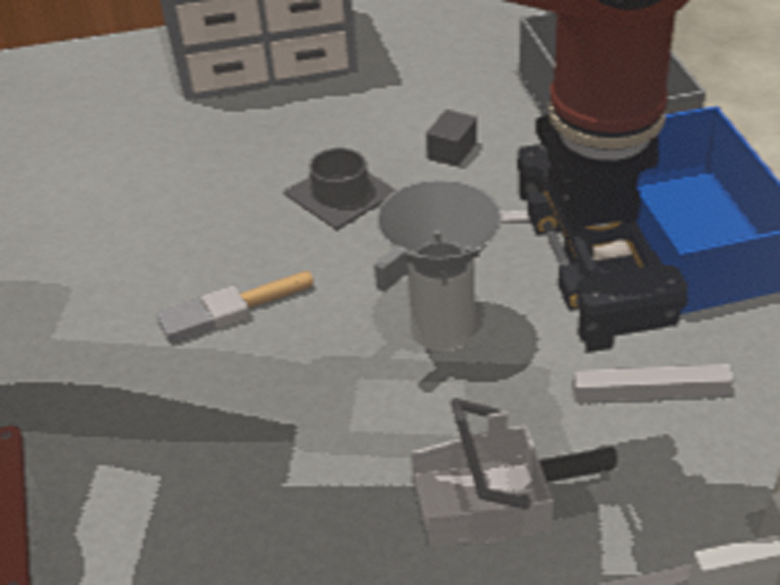

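View pics/t25.png

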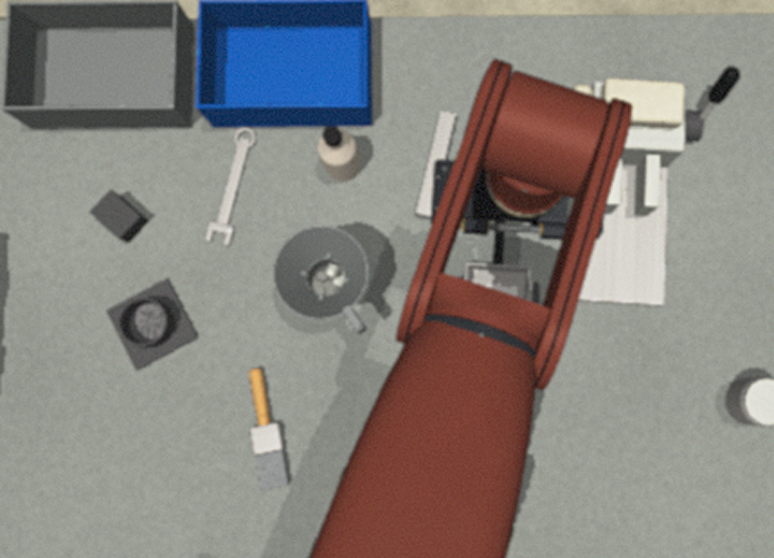

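>>> move_arm:
  targets:
    - [0,-40,0,0]
    - [0,-90,0,0]
    - [0,-100,40,0]
    - [0,-100,90,0]
    - [0,-100,140,0]
    - [0,-100,190,0]
    - [0,-100,230,0]
    - [0,-100,250,0]
    - [0,-100,250,0]

```text
t: 43.85
tool_pos: [571.9, -374.1, 317.8]
tcp_rot: [-0.028, 0.027, 0.707, -0.706]
contact_force: [0.0, -0.5, -0.2]
width: 0.573
```

```bash
python3 -c "
from h import *
c,W=cloud('top');save(c,'t26.png',(220,180,400,315),4.2);save(c,'t26b.png',(225,205,285,265),10)
c,W=cloud('side');save(c,'s26.png',(180,120,430,330),3)
"
```

```text
(no output)
```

View pics/t26.png

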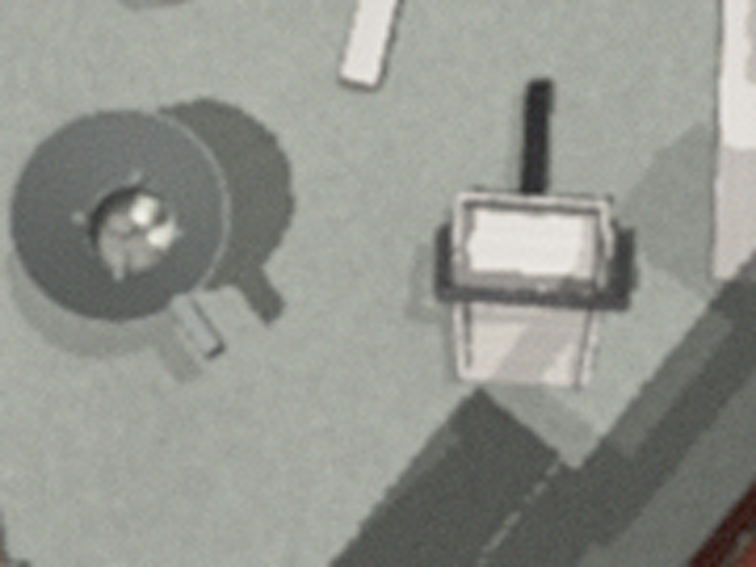

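View pics/t26b.png

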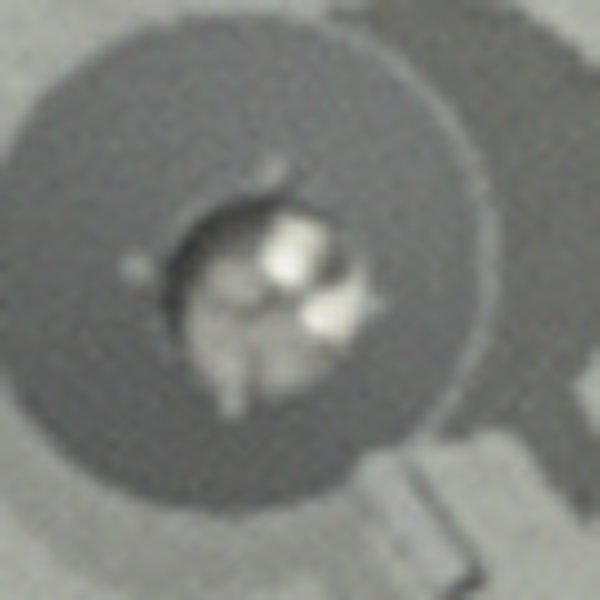

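View pics/s26.png

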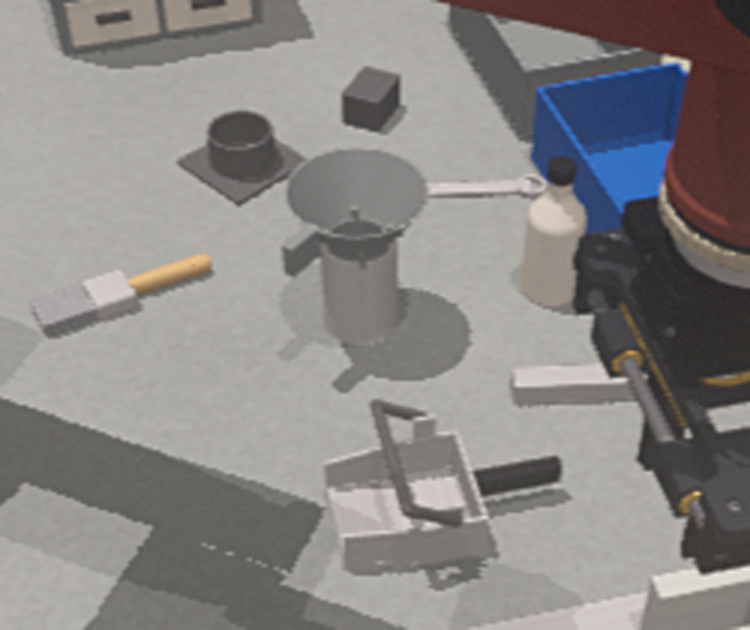

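```bash
python3 -c "
from h import *
c,W=cloud('side');S=W.reshape(-1,3)
p=S[(np.hypot(S[:,0]-539,S[:,1]-115.5)<70)&(S[:,2]>147)&(S[:,2]<160)]
print('rim plane',np.linalg.lstsq(np.c_[p[:,:2]-[537,116],np.ones(len(p))],p[:,2],rcond=None)[0].round(3))
print(r.job_done())"
```

```text
rim plane [ 0.00000e+00 -1.00000e-02  1.51672e+02]
the job is handed in; nothing more can be done
None
```

The job is done and handed in at about 44 s of the 72 s allowed.

- **Pan out of the bay:** I lifted it by the bail, stood it on the bench and let go.
- **Funnel:** I moved it by its ear from the holder into the canister and seated it on the rim.
- **Pouring:** I took the pan by its handle and eased the grip so it pivoted lip-down to about 66°. The slugs went through the funnel into the canister. Then I laid the pan back flat on the bench and let go.

**What the last checks showed:**
- The pan stood flat and empty.
- The funnel mouth was level to about 0.01 rad, and the canister was upright.
- No slug lay on the bench. I saw nothing else moved in the pictures, but I did not measure the bystanders.
- The arm was clear of everything.

**What went less cleanly or stays uncertain:**
- **Funnel rocked:** when the first slugs hit the far side of the cone, the funnel briefly tilted, then dropped back level on the rim.
- **Slug count:** in the canister I can make out about five blobs from above, but I did not count five clearly. That all five are inside rests mainly on the empty pan and the clear bench.

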